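# Stow the glazing tools and lock the drawer box

## Task

Put the glazing tools that lie loose on the bench away for the night: turn the round lock collar on top of the grey tool box anticlockwise to open, draw the drawer out, and lay the straight slim tools (glass cutter, lathekin, paint marker) in the front bay next to the handle and the pliers in the wider rear bay, all lying flat. Then slide the drawer fully home without slamming it, and turn the collar back clockwise as far as it goes, to the locked mark, so that its hook holds the drawer. Leave the flux bottle, the solder reel and the small glass dish where they stand.

Things in the scene. Friction and masses are not known exactly. Their poses are not given: they have to be found in the camera images.
- tool_box: grey steel drawer box fixed on the bench, 254 (x) by 253 mm (y) without the drawer front, top at z = 86 mm. Origin under its middle on the bench; its own -x is the side the drawer comes out of, z up. It stands about a quarter turn round, so that the drawer slides out to the robot's right (about world -y).
- drawer (a joint): how far the drawer is out, m: 0 = home on its stop, 0.225 = fully out; starts home and locked. Slides along the box's -x, friction 2 N plus 6 N per m/s. Its front panel is 12 mm thick, 249 mm wide, z = 10 to 84 mm, outer face 138 mm before the box's origin when home. A steel keeper stud, 8 mm thick, stands on the panel's top edge at y = +80 mm, up to z = 97 mm.
- drawer_handle (a point): middle of the drawer's handle: a round steel bar 11 mm thick and 120 mm long, level along the box's y, 35 mm out from the front panel's face, at z = 64 mm (22 mm below the box's top); moves with the drawer. Axes as the box's.
- front_bay (a point): middle of the floor (z = 19 mm) of the front bay, next to the handle; moves with the drawer, axes as the box's. 100 mm along x, 215 mm along y; outer walls rise 41 mm above the floor, the divider to the rear bay 34 mm; 61 mm is free under the box's top. With the drawer fully out both bays lie wholly before the box.
- rear_bay (a point): middle of the floor of the rear bay; as the front bay, but 126 mm along x and 215 mm along y.
- lock_ring (a joint): angle of the lock collar, rad: 0 = open (index line at the dot), 1.3 = locked (line at the bar, towards the drawer front), stops at both ends; grows clockwise from above. Takes 0.12 N m, stays where left, starts locked. Below 0.4 the drawer is free; its hook, 3 to 9 mm above the box's top and up to 52 mm from the axis, otherwise bars it; the hook's lead-in draws in the last 3 mm.
- lock_grip (a point): point on the axis (vertical) of the lock collar at gripping height, 32 mm above the box's top (z = 118 mm). The knurled collar is 50 mm in diameter from z = 97 to 127 mm and stands at x = -96, y = +80 mm in the box's frame, so on the side towards the robot. Turns with the collar.
- glass_cutter: glass cutter with a straight barrel, 14 x 137 x 14 mm, 50 g, lying along its own y. Origin: middle of its underside. Front bay. May be absent.
- lathekin: flat boxwood lathekin (opening stick), 23 x 155 x 10 mm, 30 g, lying along its own y, tapering to its ends. Origin: middle of its underside. Front bay. May be absent.
- marker_silver: straight paint marker, 14 x 132 x 14 mm, 20 g, lying along its own y. Origin: middle of its underside. Front bay. May be absent.
- running_pliers: rigid pliers with red handles, 58 x 196 x 14 mm, 0.14 to 0.22 kg, lying along their own y: handles (58 mm over both at y = +20, 25 mm between) from y = -13 to +98 mm, balance at y = +18; pivot at y = -42 mm, there 20 to 24 mm wide and 1 to 12 mm high; jaws end at y = -98 mm. Origin: middle of the underside. Rear bay. May be absent.
- grozing_pliers: pliers with blue handles, of the same form, size and origin as the red ones. Rear bay. May be absent.
- flux_bottle: closed plastic bottle, 54 mm in diameter and 108 mm high, standing on the rear of the box's top. Leave alone. Origin: middle of its base.
- solder_spool: reel of solder, 67 x 86 x 41 mm, standing on the rear of the box's top. Leave alone. Origin: middle of its base.
- dish: small round glass dish, 37 mm in diameter and 16 mm high, on the bench. Leave alone. Origin: middle of its base.

How it is judged:
On the way, in this order (a step that is already met when the one before it is completed fails the run):
1. with the drawer drawn open, every tool that is there lies in its bay (x of glass_cutter in the frame of front_bay between -0.05 and 0.05 m and y of glass_cutter in the frame of front_bay between -0.09 and 0.09 m and z of glass_cutter in the frame of front_bay between -0.01 and 0.035 m and angle between each of glass_cutter, lathekin, marker_silver, running_pliers, grozing_pliers's own y axis and vertical above 1.25 rad and x of lathekin in the frame of front_bay between -0.05 and 0.05 m and y of lathekin in the frame of front_bay between -0.09 and 0.09 m and z of lathekin in the frame of front_bay between -0.01 and 0.035 m and x of marker_silver in the frame of front_bay between -0.05 and 0.05 m and y of marker_silver in the frame of front_bay between -0.09 and 0.09 m and z of marker_silver in the frame of front_bay between -0.01 and 0.035 m and x of running_pliers in the frame of rear_bay between -0.063 and 0.063 m and y of running_pliers in the frame of rear_bay between -0.09 and 0.09 m and z of running_pliers in the frame of rear_bay between -0.01 and 0.035 m and x of grozing_pliers in the frame of rear_bay between -0.063 and 0.063 m and y of grozing_pliers in the frame of rear_bay between -0.09 and 0.09 m and z of grozing_pliers in the frame of rear_bay between -0.01 and 0.035 m and value of joint drawer above 0.05 m), for 0.2 s.
2. the drawer is slid home to its stop with the collar still at open (value of joint drawer below 0.005 m and value of joint lock_ring below 0.6 rad), for 0.2 s.
3. the collar is turned to its locked mark with the drawer home (value of joint drawer below 0.005 m and value of joint lock_ring above 1.15 rad), for 0.2 s.
At the end, for the whole second after the job is handed in: Every glazing tool that is there lies flat in the drawer in its bay (middle of the tool over the bay's floor, not on a wall), the slim tools in the front bay and the pliers in the rear bay; the drawer is home within 5 mm and at rest, the lock collar stands within 0.15 rad of locked (all of step 3 and x of glass_cutter in the frame of front_bay between -0.05 and 0.05 m and y of glass_cutter in the frame of front_bay between -0.09 and 0.09 m and z of glass_cutter in the frame of front_bay between -0.01 and 0.035 m and angle between each of glass_cutter, lathekin, marker_silver, running_pliers, grozing_pliers's own y axis and vertical above 1.25 rad and x of lathekin in the frame of front_bay between -0.05 and 0.05 m and y of lathekin in the frame of front_bay between -0.09 and 0.09 m and z of lathekin in the frame of front_bay between -0.01 and 0.035 m and x of marker_silver in the frame of front_bay between -0.05 and 0.05 m and y of marker_silver in the frame of front_bay between -0.09 and 0.09 m and z of marker_silver in the frame of front_bay between -0.01 and 0.035 m and x of running_pliers in the frame of rear_bay between -0.063 and 0.063 m and y of running_pliers in the frame of rear_bay between -0.09 and 0.09 m and z of running_pliers in the frame of rear_bay between -0.01 and 0.035 m and x of grozing_pliers in the frame of rear_bay between -0.063 and 0.063 m and y of grozing_pliers in the frame of rear_bay between -0.09 and 0.09 m and z of grozing_pliers in the frame of rear_bay between -0.01 and 0.035 m and velocity of joint drawer between -0.01 and 0.01 m/s); the robot touches nothing.
It fails at once if the flux bottle is pushed more than 40 mm from its place or tipped over (distance of flux_bottle from where it was at the start of the episode above 0.04 m or angle between flux_bottle's own z axis and vertical above 0.5 rad).
It fails at once if the solder reel is pushed more than 40 mm from its place or tipped over (distance of solder_spool from where it was at the start of the episode above 0.04 m or angle between solder_spool's own z axis and vertical above 0.5 rad).
It fails at once if the glass dish is pushed more than 40 mm from its place or tipped over (distance of dish from where it was at the start of the episode above 0.04 m or angle between dish's own z axis and vertical above 0.5 rad).
It fails at once if the drawer is slammed (shut faster than 0.6 m/s) (velocity of joint drawer below -0.6 m/s).
Of glass_cutter, lathekin, marker_silver, running_pliers, grozing_pliers only 3 to 5 are there at a start; the rules pass over those that are not, and their reading is None.
At some moment in a run one of glass_cutter, lathekin, marker_silver, running_pliers, grozing_pliers may be knocked a few centimetres aside while the robot is not near it.
Once in a run the grip may slacken for a moment while it holds something.
It also fails if it takes over 210 s, if anything falls off the work surface, if the arm or the gripper's body presses on something with over 40 N, if the wrist force passes 120 N, or if a joint passes its speed limit or range.

## Robot

A 6-joint arm with a two-finger parallel gripper is mounted at the origin on a cart in front of the work surface, level with it; the furniture and walls round the work are solid. World frame = base frame: x ahead of the robot, y to its left, z up, the work surface at z = 0. Lengths are in m, angles in rad, forces in N, time in s.
With the tool pointing down it reaches from about 0.225 to 0.875 m from the base axis. Payload 3.4 kg.
Tool frame: the origin (TCP) lies at the very end of the fingers, on their centre line; the grasp point (between the pads) lies 19 mm behind it (grip_depth is the distance from the TCP to the grasp point, in m); x points along the fingers, z is the direction in which the jaws open and shut, and the axes are right-handed (so a half turn about x gives the same grasp; the last joint's range is limited). The gripper opens to 85 mm and grips with 20 to 120 N. Pads are 22 mm wide; open, the fingers measure 114 mm over their backs; the gripper's body (76 mm by 85 mm) begins 54 mm behind the grasp point. The pads swing forward as they close: fully open they stand 13 mm farther back than shut.
Start: joints at [1.159, 0.276, 1.505, -0, 1.361, -0.121], TCP at [0.165, 0.551, 0.231] pointing down, gripper open.
Joint ranges: [-2.89, 2.89], [-0.75, 2.08], [0.22, 2.7], [-1.18, 4.32], [0.11, 2.71], [-2.7, 2.7]. Speed limits (rad/s): [2.57, 2.57, 3.14, 3.14, 3.14, 3.14].

## Interface

Orientations are given as a unit quaternion [w, x, y, z].
In Python, from rig import get_state, get_image, sign_off, grip_depth gives the robot as it stands. The module is installed in compiled form; this text tells all that it offers.
- The arm moves only by the tool arm_command, never from a script. Its argument "series" is a list of rows, each an object with "dp": the shift along the tool's x, y, z scaled (see below), a list of three; "angular": the turn, a rotation vector about the tool's x, y, z scaled (see below), a list of three; "gripper": the finger opening in mm, from 0 to 85.4. A call has exactly 8 rows; each row shifts and turns the pose as measured when the row begins, along the tool's axes as they then stand; what a row does not reach is not made up. The controller multiplies each number of a shift by 0.12 m and each number of a turn by 90 degrees. A row lasts 1/8 s, in which the tool goes at most 62.5 mm and 10.7 degrees, less where a joint would pass 70% of its speed; a pose out of reach is approached as far as the arm can. A call with a number of a shift or a turn outside -1 to 1 is refused whole. A call with a gripper value outside its range is refused whole. The fingers move at their own pace and stop on an object; "grip_force" is the grip in N (left out, the last holds). Time passes only in rows, so rows that do not move let the fingers close, or fill a call up. It gives the time, the measured TCP pose, the force and the opening at its end, in the units of the state.
- get_state(): the state, without advancing time (a new reading comes with each control period).
- get_image(name): name is "scene" or "top" or "wrist"; returns a dict with "image" (384x512x3 uint8, blue, green, red), "depth" (384x512 float32, m along the optical axis (not along the pixel's ray), 0 where there is no reading), "mtx" (3x3 intrinsics, pixels), "k1" (the pictures are not rectified: a ray, as slopes to the right and down, at radius r is drawn at 1 + k1 r^2 times it, then the intrinsics apply), "view" (4x4, takes a point from world to camera coordinates); the wrist camera has in their place "mount" (4x4, takes a point from camera to tool coordinates, whose origin is the TCP and whose axes are the tool frame's). Camera axes: x right, y up, looking along -z (the intrinsics and any distortion apply to the point x, -y, -z); pixel columns grow to the right and rows downward; lengths in m; the calibration is good to about 2 mm. A picture is of the moment at which its call begins: read the wrist's pose just before it.
- sign_off(): hands the job in, once; it reports no verdict.
The state is a dict: "clock": time; "qpos": joint angles; "qd": joint speeds; "effort": joint torques, N m; "position": TCP position; "ee_rot": TCP orientation; "contact_force": force on the tool from outside, world axes, zero at the start; "moment": the same for the moment, N m; "width": finger opening in m.
Only numpy, scipy, OpenCV 4.12 (cv2) and the standard library are available. Lean on these libraries where they do the work, as an engineer would, in place of code of your own. Each camera call takes 0.05 s, during which the arm holds its last target. There are 200 camera calls.

## Working session

There is one attempt and no reset: what is moved stays moved. The work goes in short steps, Python scripts to look and compute and a tool call to move; the robot and the scene stay as the last step left them, time stands still between calls to the robot, and variables do not carry over. Pictures are saved under pics/ and viewed, about 12 in all and at most 16, crops included, and the job is handed in when it is done.

Besides the shell and the picture viewer there is one more tool, called after ">>>" by a JSON object that holds its "fn" and its "kwargs", one argument or row to a line. arm_command: Moves the arm, as the interface text tells. Its arguments: {"type":"object","properties":{"series":{"type":"array","items":{"type":"object","properties":{"dp":{"type":"array","items":{"type":"number"}},"angular":{"type":"array","items":{"type":"number"}},"gripper":{"type":"number"}}}},"grip_force":{"type":"number"}},"required":["series"]}

```bash
mkdir -p pics; cat > h.py <<'E'
import numpy as np, cv2
from rig import get_state, get_image, sign_off, grip_depth
from scipy.spatial.transform import Rotation as R
def rot(s):
    q=s['ee_rot']; return R.from_quat([q[1],q[2],q[3],q[0]])
def grab(name):
    s=get_state(); im=get_image(name)
    if 'view' in im: c2w=np.linalg.inv(np.array(im['view']))
    else:
        T=np.eye(4);T[:3,:3]=rot(s).as_matrix();T[:3,3]=s['position']; c2w=T@np.array(im['mount'])
    im['c2w']=c2w; return im
def rays(im,uv):
    uv=np.asarray(uv,float).reshape(-1,2);K=np.array(im['mtx']);k=im['k1']
    d=np.c_[(uv[:,0]-K[0,2])/K[0,0],(uv[:,1]-K[1,2])/K[1,1]]
    p=d.copy()
    for _ in range(20): p=d/(1+k*(p**2).sum(1,keepdims=True))
    return np.c_[p[:,0],-p[:,1],-np.ones(len(p))]
def plane(im,uv,z):
    d=rays(im,uv)@im['c2w'][:3,:3].T; o=im['c2w'][:3,3]
    return o+d*((z-o[2])/d[:,2])[:,None]
def cloud(im):
    h,w=im['depth'].shape; v,u=np.mgrid[:h,:w]
    d=rays(im,np.c_[u.ravel(),v.ravel()])*im['depth'].reshape(-1,1)
    return (d@im['c2w'][:3,:3].T+im['c2w'][:3,3]).reshape(h,w,3)
def st():
    s=get_state(); r=rot(s).as_matrix()
    print('t',round(s['clock'],2),'p',np.round(s['position'],4),'x',np.round(r[:,0],3),'z',np.round(r[:,2],3),'F',np.round(s['contact_force'],1),'w',round(s['width'],4),'q',np.round(s['qpos'],2)); return s
E
python3 - <<'E'
from h import *
st(); print(grip_depth)
a=grab('top');b=grab('scene')
cv2.imwrite('pics/1.png',a['image']);cv2.imwrite('pics/2.png',b['image'])
np.savez('top0.npz',pc=cloud(a),im=a['image'],mtx=a['mtx'],k1=a['k1'],c2w=a['c2w'])
print(a['c2w'].round(3),b['c2w'].round(3),a['mtx'],a['k1'])
E
```

```text
t 0.0 p [0.1647 0.5504 0.2304] x [-0.001 -0.002 -1.   ] z [ 0.287  0.958 -0.002] F [ 0.6  0.1 -0.5] w 0.0854 q [ 1.16  0.28  1.51 -0.    1.36 -0.12]
0.0187
[[-0.006  0.99  -0.144  0.285]
 [-1.    -0.007 -0.003  0.088]
 [-0.004  0.144  0.99   1.551]
 [ 0.     0.     0.     1.   ]] [[ 0.524  0.63  -0.574 -0.168]
 [-0.852  0.386 -0.354 -0.351]
 [-0.001  0.674  0.739  0.96 ]
 [ 0.     0.     0.     1.   ]] [[462.02520289   0.         252.31620044]
 [  0.         462.02520289 186.93106389]
 [  0.           0.           1.        ]] -0.03076929278166758
```

View pics/1.png

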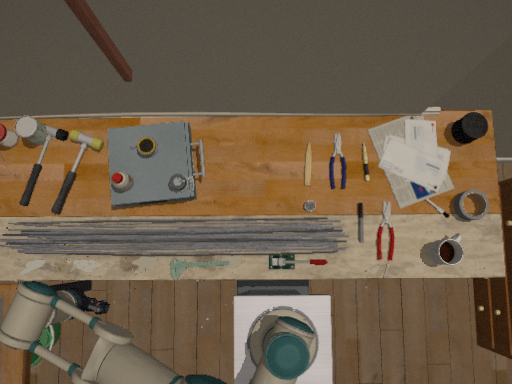

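View pics/2.png

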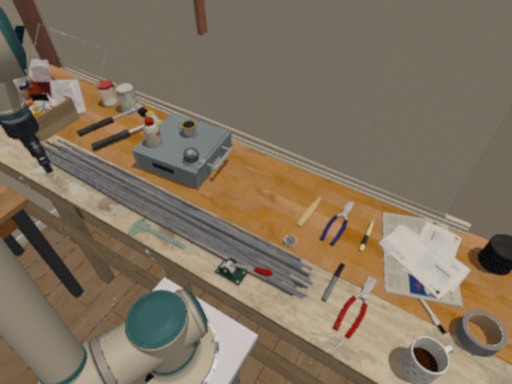

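Top view: box (150,163), collar (178,183), flux bottle (121,181), reel (147,147). Lathekin (308,164), blue pliers (338,161), yellow/black stick (366,161), dark stick (361,222), red pliers (386,230), dish (309,206). The items near the newspaper look like clutter. I'll zoom in to identify the sticks.

```bash
cat > m1.py <<'E'
from h import *
z=np.load('top0.npz'); im={k:z[k] for k in z}; im['k1']=float(z['k1']); pc=z['pc']; I=z['im']
cv2.imwrite('pics/3.png',cv2.resize(I[110:280,260:470],None,fx=3.8,fy=3.5,interpolation=cv2.INTER_CUBIC))
# box top
m=((abs(pc[...,2]-.086)<.006)).astype(np.uint8); m[:, :100]=0;m[:,215:]=0
m=cv2.morphologyEx(m,cv2.MORPH_OPEN,np.ones((5,5)))
P=pc[m>0]; print('boxtop n',len(P),P.min(0),P.max(0), cv2.minAreaRect((P[:,:2]).astype(np.float32)))
print('bench z',np.median(pc[195:203,220:290,2]),np.median(pc[225:260,360:380,2]))
m=((pc[...,2]>.109)).astype(np.uint8); m[:, :100]=0;m[:,210:]=0;m[:120]=0;m[208:]=0
n,l,s,c=cv2.connectedComponentsWithStats(m)
for i in range(1,n):
    if s[i,4]>20: print(c[i],s[i,4],np.median(pc[l==i],0).round(3), pc[l==i].max(0).round(3))
# things on bench
bg=(pc[...,2]>.005)&(pc[...,2]<.03)
m=bg.astype(np.uint8); m[:,:285]=0; m[:125]=0;m[265:]=0;m[:,410:]=0
n,l,s,c=cv2.connectedComponentsWithStats(m)
for i in range(1,n):
    if s[i,4]>25:
        q=pc[l==i]; print(c[i].round(1),s[i],cv2.minAreaRect(q[:,:2].astype(np.float32)),q[:,2].max().round(4))
print('came', pc[215:258,300:345,2].max(), pc[215:258,10:200,2].max(), 'hammers',pc[120:215,15:100,2].max())
P=pc[140:182,190:206]; q=P[(P[...,2]>.05)&(P[...,2]<.075)]; print('handle',len(q),q.min(0),q.max(0))
E
python3 m1.py
```

```text
boxtop n 2877 [0.45080905 0.28637772 0.08000852] [0.71534437 0.56965983 0.09198417] ((0.5815348029136658, 0.42703086137771606), (0.2507575750350952, 0.26794078946113586), 5.889143943786621)
bench z -0.0004849409618827849 0.00047017225140999486
[145.83269962 145.2243346 ] 263 [0.628 0.43  0.126] [0.655 0.461 1.551]
[121.         179.65189873] 316 [0.509 0.492 0.166] [0.541 0.527 1.551]
[177.71818182 181.23181818] 220 [0.511 0.326 0.126] [0.538 0.352 1.551]
[394.8 158.6] [ 368  125   42   84 2046] ((0.5781323909759521, -0.37533652782440186), (0.14380291104316711, 0.2879069447517395), 89.77477264404297) 0.0299
[337.8 162.7] [330 132  18  57 395] ((0.5993243455886841, -0.19431331753730774), (0.19426050782203674, 0.05835847929120064), 3.708157777786255) 0.023
[308.  164.1] [304 141   9  44 224] ((0.5913611054420471, -0.09504126012325287), (0.026320993900299072, 0.1486026495695114), 84.45319366455078) 0.0185
[366.  163.8] [363 146   7  35 136] ((0.5887778997421265, -0.2946220934391022), (0.11869024485349655, 0.019795183092355728), 2.24539852142334) 0.0212
[309.8 205.1] [304 200  13  11  87
[... 331 characters left out ...]
76385772228241), (0.0567997470498085, 0.19258682429790497), 86.35728454589844) 0.0199
[312.3 235.1] [ 285  216   64   35 1375] ((0.35286784172058105, -0.11713878810405731), (0.20934924483299255, 0.11303605139255524), 89.61599731445312) 0.0297
[330.4 220.6] [321 219  21   4  29] ((0.39263978600502014, -0.16859722137451172), (0.009097984060645103, 0.06755804270505905), 2.4656801223754883) 0.0154
[289.6 255.9] [285 252  10   8  53] ((0.2790161371231079, -0.027447257190942764), (0.030156763270497322, 0.02293471246957779), 89.63555145263672) 0.0222
came 1.5505314137244128 1.5505314137244128 hammers 1.5505314137244128
handle 200 [0.53575468 0.24794734 0.051253  ] [0.66060038 0.30040894 0.07428544]
```

View pics/3.png

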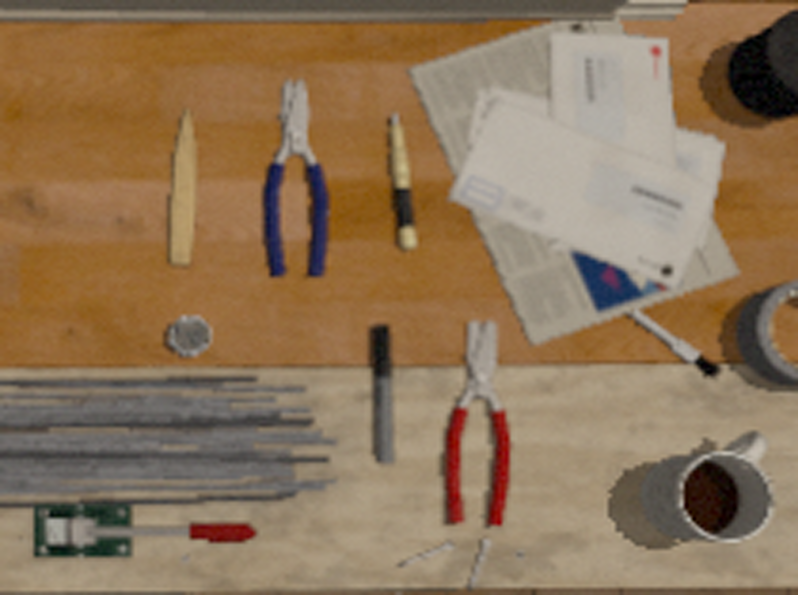

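All five tools are present: lathekin (0.591,-0.095), blue pliers (0.599,-0.194), cutter in yellow (0.589,-0.295), marker (0.392,-0.267), red pliers (0.362,-0.348). The box origin is about (0.581,0.433) with yaw about 95.9°. That puts the collar at (0.511,0.328) and the handle at (0.599,0.261), which agrees with the depth readings. I'll move over the collar now.

>>> {"fn": "arm_command", "kwargs": {
  "series": [
    {"dp": [-0.03,-0.47,-0.135],"angular": [0,0,0],"gripper": 85},
    {"dp": [-0.03,-0.47,-0.135],"angular": [0,0,0],"gripper": 85},
    {"dp": [-0.03,-0.47,-0.135],"angular": [0,0,0],"gripper": 85},
    {"dp": [-0.03,-0.47,-0.135],"angular": [0,0,0],"gripper": 85},
    {"dp": [-0.03,-0.47,-0.135],"angular": [0,0,0],"gripper": 85},
    {"dp": [-0.03,-0.47,-0.135],"angular": [0,0,0],"gripper": 85},
    {"dp": [-0.03,-0.47,-0.135],"angular": [0,0,0],"gripper": 85},
    {"dp": [0,0,0],"angular": [0,0,0],"gripper": 85}
  ]
}}

```text
clock: 1.1
position: [0.5199, 0.3228, 0.2514]
ee_rot: [0.564, -0.424, 0.569, 0.423]
contact_force: [-0.7, 0.8, 0.2]
width: 0.0849
```

>>> {"fn": "arm_command", "kwargs": {
  "series": [
    {"dp": [0,0,0],"angular": [0.116,0,0],"gripper": 85},
    {"dp": [0,0,0],"angular": [0.116,0,0],"gripper": 85},
    {"dp": [0,0,0],"angular": [0.116,0,0],"gripper": 85},
    {"dp": [0,0,0],"angular": [0.116,0,0],"gripper": 85},
    {"dp": [0,0,0],"angular": [0.116,0,0],"gripper": 85},
    {"dp": [0,0,0],"angular": [0,0,0],"gripper": 85},
    {"dp": [0,0,0],"angular": [0,0,0],"gripper": 85},
    {"dp": [0,0,0],"angular": [0,0,0],"gripper": 85}
  ]
}}

```text
clock: 2.1
position: [0.5129, 0.3251, 0.2476]
ee_rot: [0.69, -0.126, 0.702, 0.124]
contact_force: [0.1, 0.1, -0.5]
width: 0.0851
```

```bash
cat >> h.py <<'E'
def go(x,y,z,psi=None):
    """print total move in tool units (dp /0.12, ang /90deg) from here; also per-step list with translation in tool axes AFTER the turn"""
    s=st(); M=rot(s).as_matrix(); D=np.array([x,y,z])-s['position']
    p0=np.degrees(np.arctan2(M[1,2],M[0,2])); 
    print('psi',p0.round(2),'D',D.round(4),'dp units now',(M.T@D/.12).round(3), 'len',np.linalg.norm(D).round(3))
    # upright correction + yaw as rotation vector
    ps=np.radians(p0 if psi is None else psi); T=np.c_[[0,0,-1.],[-np.sin(ps),np.cos(ps),0],[np.cos(ps),np.sin(ps),0]]
    print('ang units',(R.from_matrix(M.T@T).as_rotvec()*180/np.pi/90).round(3),'dp units after turn',(T.T@D/.12).round(3))
E
python3 - <<'E'
from h import *
go(.511,.328,.25,21)
b=grab('wrist'); cv2.imwrite('pics/4.png',b['image']); pc=cloud(b)
m=((pc[...,2]>.121)&(pc[...,2]<.133)).astype(np.uint8); m=cv2.morphologyEx(m,cv2.MORPH_OPEN,np.ones((3,3)))
n,l,s,c=cv2.connectedComponentsWithStats(m)
for i in range(1,n):
    if s[i,4]>100:
        cn=cv2.findContours((l==i).astype(np.uint8),0,1)[0][0]; q=plane(b,cn[:,0],.127)[:,:2].astype(np.float32)
        print(c[i],s[i],cv2.minEnclosingCircle(q), pc[l==i].mean(0))
E
```

```text
t 2.1 p [0.5129 0.3251 0.2476] x [-0.016 -0.006 -1.   ] z [ 0.938  0.347 -0.017] F [ 0.1  0.1 -0.5] w 0.0851 q [0.45 0.33 1.39 0.   1.44 0.09]
psi 20.33 D [-0.0019  0.0029  0.0024] dp units now [-0.02   0.028 -0.007] len 0.004
ang units [-0.007 -0.011 -0.   ] dp units after turn [-0.02   0.028 -0.006]
[320.62983425  12.05524862] [307   0  30  22 181] ((0.510539174079895, 0.47712209820747375), 0.013839725404977798) [0.5102933  0.47588499 0.12675618]
[426.15543365 123.97727273] [ 392   89   69   71 3828] ((0.6278340816497803, 0.4291117787361145), 0.030408600345253944) [0.62786244 0.429203   0.12602023]
[256.71864821 184.73697068] [ 228  158   58   55 2456] ((0.5119947791099548, 0.32917356491088867), 0.025398893281817436) [0.51202275 0.32921587 0.12690694]
[491.88051209 263.48079659] [469 225  43  72 703] ((0.7545121908187866, 0.3383978307247162), 0.03982611000537872) [0.75567883 0.33627844 0.12665092]
[419.7107438 371.3677686] [408 360  24  24 242] ((0.7541740536689758, 0.19382986426353455), 0.018587931990623474) [0.75391482 0.19486982 0.12697805]
```

View pics/4.png

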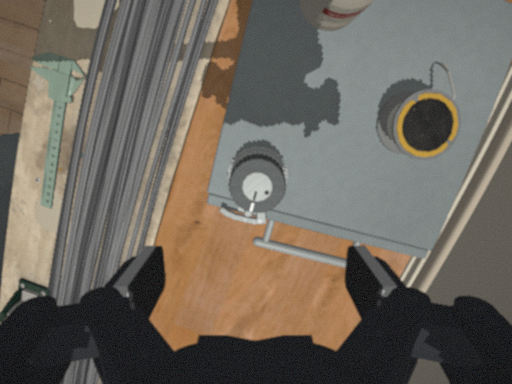

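Collar measured at (0.512,0.329), radius 25.4 mm as expected. I'll descend, grip it and turn it anticlockwise.

>>> {"fn": "arm_command", "kwargs": {
  "series": [
    {"dp": [0,0.034,0],"angular": [0,-0.011,0],"gripper": 85},
    {"dp": [0.3,0,0],"angular": [0,0,0],"gripper": 85},
    {"dp": [0.3,0,0],"angular": [0,0,0],"gripper": 85},
    {"dp": [0.3,0,0],"angular": [0,0,0],"gripper": 85},
    {"dp": [0.25,0,0],"angular": [0,0,0],"gripper": 85},
    {"dp": [0,0,0],"angular": [0,0,0],"gripper": 85},
    {"dp": [0,0,0],"angular": [0,0,0],"gripper": 85},
    {"dp": [0,0,0],"angular": [0,0,0],"gripper": 85}
  ]
}}

```text
clock: 3.15
position: [0.5135, 0.3319, 0.1106]
ee_rot: [0.7, -0.124, 0.692, 0.128]
contact_force: [0.1, 0.1, 0.3]
width: 0.0851
```

```bash
python3 -c "
from h import *
go(.512,.329,.104,21)"
```

```text
t 3.15 p [0.5135 0.3319 0.1106] x [ 0.011  0.007 -1.   ] z [0.937 0.35  0.012] F [0.1 0.1 0.3] w 0.0851 q [0.46 0.41 1.62 0.   1.1  0.1 ]
psi 20.51 D [-0.0015 -0.0029 -0.0066] dp units now [ 0.055 -0.019 -0.021] len 0.007
ang units [-0.005  0.008 -0.002] dp units after turn [ 0.055 -0.018 -0.02 ]
```

>>> {"fn": "arm_command", "kwargs": {
  "series": [
    {"dp": [0.05,-0.02,-0.02],"angular": [0,0.008,0],"gripper": 85},
    {"dp": [0,0,0],"angular": [0,0,0],"gripper": 85},
    {"dp": [0,0,0],"angular": [0,0,0],"gripper": 44},
    {"dp": [0,0,0],"angular": [0,0,0],"gripper": 44},
    {"dp": [0,0,0],"angular": [0,0,0],"gripper": 44},
    {"dp": [0,0,0],"angular": [0,0,0],"gripper": 44},
    {"dp": [0,0,0],"angular": [0,0,0],"gripper": 44},
    {"dp": [0,0,0],"angular": [0,0,0],"gripper": 44}
  ],
  "grip_force": 50
}}

```text
clock: 4.15
position: [0.5115, 0.3285, 0.1073]
ee_rot: [0.696, -0.125, 0.696, 0.127]
contact_force: [-1.8, 0.6, 2.0]
width: 0.0484
```

>>> {"fn": "arm_command", "kwargs": {
  "series": [
    {"dp": [0,0,0],"angular": [-0.1,0,0],"gripper": 44},
    {"dp": [0,0,0],"angular": [-0.115,0,0],"gripper": 44},
    {"dp": [0,0,0],"angular": [-0.115,0,0],"gripper": 44},
    {"dp": [0,0,0],"angular": [-0.115,0,0],"gripper": 44},
    {"dp": [0,0,0],"angular": [-0.115,0,0],"gripper": 44},
    {"dp": [0,0,0],"angular": [-0.115,0,0],"gripper": 44},
    {"dp": [0,0,0],"angular": [-0.115,0,0],"gripper": 44},
    {"dp": [0,0,0],"angular": [0,0,0],"gripper": 44}
  ]
}}

```text
clock: 5.15
position: [0.5117, 0.3288, 0.1073]
ee_rot: [0.484, -0.515, 0.483, 0.517]
contact_force: [-1.4, -1.1, 2.1]
width: 0.0482
```

```bash
python3 -c "
from h import *
go(.512,.329,.104,95.9);print(get_state()['moment'])"
```

```text
t 5.15 p [0.5117 0.3288 0.1073] x [-0.002  0.003 -1.   ] z [-0.064  0.998  0.003] F [-1.4 -1.1  2.1] w 0.0482 q [ 0.45  0.42  1.62  0.    1.11 -1.18]
psi 93.7 D [ 0.0003  0.0002 -0.0033] dp units now [ 0.028 -0.003  0.001] len 0.003
ang units [-0.024  0.002 -0.001] dp units after turn [ 0.028 -0.003  0.001]
[-0.25715586  0.25988488  0.07790282]
```

>>> {"fn": "arm_command", "kwargs": {
  "series": [
    {"dp": [0,0,0],"angular": [-0.04,0,0],"gripper": 44},
    {"dp": [0,0,0],"angular": [0,0,0],"gripper": 85},
    {"dp": [0,0,0],"angular": [0,0,0],"gripper": 85},
    {"dp": [0,0,0],"angular": [0,0,0],"gripper": 85},
    {"dp": [-0.31,0,0],"angular": [0,0,0],"gripper": 85},
    {"dp": [-0.31,0,0],"angular": [0,0,0],"gripper": 85},
    {"dp": [-0.31,0,0],"angular": [0,0,0],"gripper": 85},
    {"dp": [0,-0.22,-0.21],"angular": [0,0,0],"gripper": 28}
  ]
}}

```text
clock: 6.15
position: [0.541, 0.3079, 0.2213]
ee_rot: [0.471, -0.527, 0.469, 0.53]
contact_force: [0.7, -0.5, 0.3]
width: 0.0691
```

>>> {"fn": "arm_command", "kwargs": {
  "series": [
    {"dp": [0,-0.22,-0.21],"angular": [0,0,0],"gripper": 28},
    {"dp": [0,-0.22,-0.21],"angular": [0,0,0],"gripper": 28},
    {"dp": [0,0,0],"angular": [0,0,0],"gripper": 28},
    {"dp": [0,0,0],"angular": [0,0,0],"gripper": 28},
    {"dp": [0,0,0],"angular": [0,0,0],"gripper": 28},
    {"dp": [0,0,0],"angular": [0,0,0],"gripper": 28},
    {"dp": [0,0,0],"angular": [0,0,0],"gripper": 28},
    {"dp": [0,0,0],"angular": [0,0,0],"gripper": 28}
  ]
}}

```text
clock: 7.15
position: [0.6005, 0.264, 0.2221]
ee_rot: [0.472, -0.527, 0.469, 0.529]
contact_force: [0.5, 0.7, 0.2]
width: 0.0282
```

```bash
python3 - <<'E'
from h import *
b=grab('wrist'); cv2.imwrite('pics/5.png',b['image']); pc=cloud(b)
p=pc.reshape(-1,3)
m=(pc[...,2]>.062)&(pc[...,2]<.074)&(abs(pc[...,0]-.599)<.08)&(abs(pc[...,1]-.261)<.03)
q=pc[m]; r=cv2.minAreaRect(q[:,:2].astype(np.float32)); print(len(q),r,q[:,2].mean())
v=cv2.fitLine(q[:,:2].astype(np.float32),2,0,.01,.01).ravel(); print(v,np.degrees(np.arctan2(v[1],v[0])))
go(.599,.261,.05,95.9)
E
```

```text
1915 ((0.5917307734489441, 0.27252140641212463), (0.14165525138378143, 0.040726188570261), 5.28580379486084) 0.0675766205965082
[0.99958354 0.02885805 0.591337   0.26340377] 1.6536741
t 7.2 p [0.6005 0.264  0.2221] x [ 0.001  0.005 -1.   ] z [-0.115  0.993  0.005] F [-0.4  0.2 -1. ] w 0.0282 q [ 0.31  0.4   1.34  0.01  1.4  -1.38]
psi 96.58 D [-0.0015 -0.003  -0.1721] dp units now [ 1.434  0.017 -0.031] len 0.172
ang units [0.008 0.003 0.001] dp units after turn [ 1.434  0.015 -0.024]
```

View pics/5.png

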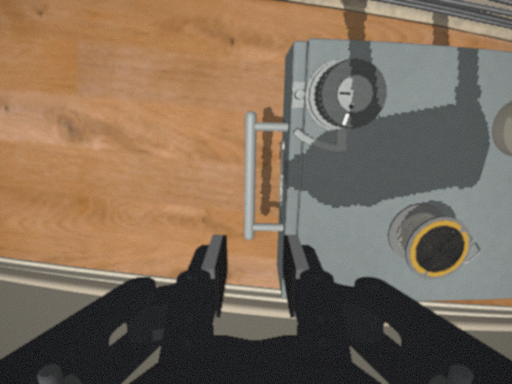

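Collar now open: the hook has swung clear of the stud at (298,94). The bar shows at column ~249, rows 113–240. I'll cast those pixels onto the bar's top plane.

```bash
python3 - <<'E'
from h import *
b=grab('wrist'); P=plane(b,[[250.5,116],[248.5,236]],.0675); print(P.round(4), P.mean(0).round(4))
d=P[1]-P[0]; print(np.degrees(np.arctan2(d[1],d[0])),np.linalg.norm(d))
E
```

```text
[[0.5395 0.2529 0.0675]
 [0.6597 0.2643 0.0675]] [0.5996 0.2586 0.0675]
5.388885723347632 0.12067833377890014
```

>>> {"fn": "arm_command", "kwargs": {
  "series": [
    {"dp": [0,0,-0.041],"angular": [0.01,0,0],"gripper": 26},
    {"dp": [0.3,0,0],"angular": [0,0,0],"gripper": 26},
    {"dp": [0.3,0,0],"angular": [0,0,0],"gripper": 26},
    {"dp": [0.3,0,0],"angular": [0,0,0],"gripper": 26},
    {"dp": [0.3,0,0],"angular": [0,0,0],"gripper": 26},
    {"dp": [0.25,0,0],"angular": [0,0,0],"gripper": 26},
    {"dp": [0,0,0],"angular": [0,0,0],"gripper": 26},
    {"dp": [0,0,0],"angular": [0,0,0],"gripper": 26}
  ]
}}

```text
clock: 8.25
position: [0.605, 0.2579, 0.0462]
ee_rot: [-0.479, 0.523, -0.473, -0.522]
contact_force: [-0.7, 0.5, -0.0]
width: 0.0262
```

```bash
python3 -c "
from h import *
go(.5996,.2586,.045,95.7)"
```

```text
t 8.25 p [0.605  0.2579 0.0462] x [ 0.007  0.006 -1.   ] z [-0.093  0.996  0.005] F [-0.7  0.5 -0. ] w 0.0262 q [ 0.3   0.53  1.58  0.    1.02 -1.37]
psi 95.36 D [-0.0054  0.0007 -0.0012] dp units now [0.01  0.044 0.01 ] len 0.006
ang units [-0.004  0.003  0.005] dp units after turn [0.01  0.044 0.01 ]
```

Good. Now close on the bar and pull.

>>> {"fn": "arm_command", "kwargs": {
  "series": [
    {"dp": [0,0.03,0.005],"angular": [0,0,0],"gripper": 5},
    {"dp": [0,0,0],"angular": [0,0,0],"gripper": 5},
    {"dp": [0,0,0],"angular": [0,0,0],"gripper": 5},
    {"dp": [0,0,0],"angular": [0,0,0],"gripper": 5},
    {"dp": [0,0,-0.15],"angular": [0,0,0],"gripper": 5},
    {"dp": [0,0,-0.25],"angular": [0,0,0],"gripper": 5},
    {"dp": [0,0,-0.25],"angular": [0,0,0],"gripper": 5},
    {"dp": [0,0,-0.25],"angular": [0,0,0],"gripper": 5}
  ],
  "grip_force": 50
}}

```text
clock: 9.25
position: [0.613, 0.1543, 0.0476]
ee_rot: [0.483, -0.523, 0.468, 0.523]
contact_force: [1.6, 3.3, -5.6]
width: 0.0092
```

>>> {"fn": "arm_command", "kwargs": {
  "series": [
    {"dp": [0,0,-0.25],"angular": [0,0,0],"gripper": 5},
    {"dp": [0,0,-0.25],"angular": [0,0,0],"gripper": 5},
    {"dp": [0,0,-0.25],"angular": [0,0,0],"gripper": 5},
    {"dp": [0,0,-0.15],"angular": [0,0,0],"gripper": 5},
    {"dp": [0,0,-0.08],"angular": [0,0,0],"gripper": 5},
    {"dp": [0,0,-0.06],"angular": [0,0,0],"gripper": 5},
    {"dp": [0,0,0],"angular": [0,0,0],"gripper": 5},
    {"dp": [0,0,0],"angular": [0,0,0],"gripper": 5}
  ]
}}

```text
clock: 10.25
position: [0.6243, 0.0376, 0.0477]
ee_rot: [0.492, -0.515, 0.464, 0.527]
contact_force: [2.0, 0.7, -6.0]
width: 0.0089
```

```bash
python3 -c "
from h import *
go(.622,.0347,.045,95.7)"
```

```text
t 10.25 p [0.6243 0.0376 0.0477] x [ 0.014  0.041 -0.999] z [-0.087  0.995  0.039] F [ 2.   0.7 -6. ] w 0.0089 q [-0.08  0.49  1.66  0.05  0.98 -1.76]
psi 94.98 D [-0.0023 -0.0029 -0.0027] dp units now [ 0.021  0.021 -0.023] len 0.005
ang units [-0.008  0.025  0.011] dp units after turn [ 0.022  0.021 -0.022]
```

>>> {"fn": "arm_command", "kwargs": {
  "series": [
    {"dp": [0,0,-0.05],"angular": [0,0,0],"gripper": 5},
    {"dp": [0,0,0],"angular": [0,0,0],"gripper": 26},
    {"dp": [0,0,0],"angular": [0,0,0],"gripper": 26},
    {"dp": [-0.2,0,0],"angular": [0,0,0],"gripper": 26},
    {"dp": [-0.45,0,0],"angular": [0,0.025,0.011],"gripper": 40},
    {"dp": [-0.45,0,0],"angular": [0,0,0],"gripper": 40},
    {"dp": [-0.4,0,0],"angular": [0,0,0],"gripper": 40},
    {"dp": [0,0.12,-0.36],"angular": [0,0,0],"gripper": 40}
  ]
}}

```text
clock: 11.25
position: [0.6128, -0.0155, 0.2365]
ee_rot: [0.479, -0.521, 0.477, 0.521]
contact_force: [0.2, -0.9, -0.4]
width: 0.0403
```

>>> {"fn": "arm_command", "kwargs": {
  "series": [
    {"dp": [0,0.12,-0.36],"angular": [0,0,0],"gripper": 40},
    {"dp": [0,0.12,-0.36],"angular": [0,0,0],"gripper": 40},
    {"dp": [0,0,0],"angular": [0.115,0,0],"gripper": 40},
    {"dp": [0,0,0],"angular": [0,0,0],"gripper": 40},
    {"dp": [0,0,0],"angular": [0,0,0],"gripper": 40},
    {"dp": [0,0,0],"angular": [0,0,0],"gripper": 40},
    {"dp": [0,0,0],"angular": [0,0,0],"gripper": 40},
    {"dp": [0,0,0],"angular": [0,0,0],"gripper": 40}
  ]
}}

```text
clock: 12.25
position: [0.5895, -0.1122, 0.2411]
ee_rot: [0.523, -0.479, 0.524, 0.472]
contact_force: [-0.7, 0.1, -0.3]
width: 0.0399
```

```bash
cat >> h.py <<'E'
def blobs(im,mask_pc=None,zlo=.005,zhi=.03,zref=.010,minA=150,box=None):
    """things standing above the bench: world rect by casting the contour on zref"""
    pc=cloud(im); m=((pc[...,2]>zlo)&(pc[...,2]<zhi))
    if box: m&=(pc[...,0]>box[0])&(pc[...,0]<box[1])&(pc[...,1]>box[2])&(pc[...,1]<box[3])
    m=cv2.morphologyEx(m.astype(np.uint8),cv2.MORPH_OPEN,np.ones((3,3)))
    n,l,s,c=cv2.connectedComponentsWithStats(m)
    for i in range(1,n):
        if s[i,4]<minA: continue
        cn=max(cv2.findContours((l==i).astype(np.uint8),0,1)[0],key=len)
        q=plane(im,cn[:,0],zref)[:,:2].astype(np.float32); (cx,cy),(w,h),a=cv2.minAreaRect(q)
        if w<h: a+=90; w,h=h,w
        a=(a+90)%180-90
        bgr=im['image'][l==i].mean(0).round()
        print('px',c[i].round(),'A',s[i,4],'ctr (%.4f %.4f) L %.3f W %.3f axis %.1f'%(cx,cy,w,h,a),'bgr',bgr,'ztop',np.percentile(pc[l==i][:,2],90).round(4))
E
python3 - <<'E'
from h import *
st()
b=grab('wrist');t=grab('top')
cv2.imwrite('pics/6.png',np.hstack([b['image'][::1,::1],t['image']])[:, :]);
cv2.imwrite('pics/6.png',cv2.resize(np.hstack([b['image'],t['image'][:,100:450]]),(800,356)))
blobs(b,box=(.45,.72,-.4,-.02))
pc=cloud(t)
# drawer: interior floor & walls
for nm,c in(('t',t),('w',b)):
    pc=cloud(c); o=np.array([.581,.433]); th=np.radians(95.6); X=np.array([np.cos(th),np.sin(th)]);Y=np.array([-X[1],X[0]])
    d=pc[...,:2]-o; u=d@X; v=d@Y
    m=(abs(v)<.06)&(u<-.1)&(u>-.45)
    e=np.arange(-.42,-.1,.01)
    print(nm,[(round(a,3),round(float(np.median(pc[m&(u>=a)&(u<a+.01)][:,2])),3)) for a in e if (m&(u>=a)&(u<a+.01)).sum()>3])
E
```

```text
t 12.25 p [ 0.5895 -0.1122  0.2411] x [ 0.006 -0.007 -1.   ] z [ 0.096  0.995 -0.007] F [-0.7  0.1 -0.3] w 0.0399 q [-0.3   0.31  1.44 -0.01  1.39 -1.77]
px [258.  48.] A 291 ctr (0.4568 -0.0984) L 0.030 W 0.013 axis -89.2 bgr [129. 136. 139.] ztop 0.0157
px [ 63. 201.] A 8190 ctr (0.5878 -0.3812) L 0.275 W 0.098 axis 14.0 bgr [182. 195. 200.] ztop 0.0218
px [187. 165.] A 2877 ctr (0.5952 -0.1967) L 0.185 W 0.056 axis -0.9 bgr [115.  95.  98.] ztop 0.0134
px [269. 156.] A 1872 ctr (0.5904 -0.0970) L 0.151 W 0.022 axis -4.4 bgr [141. 188. 215.] ztop 0.0104
px [115. 178.] A 1083 ctr (0.5961 -0.2907) L 0.134 W 0.016 axis 3.6 bgr [108. 135. 147.] ztop 0.0137
t [(np.float64(-0.42), -0.001), (np.float64(-0.41), 0.067), (np.float64(-0.4), 0.006), (np.float64(-0.39), -0.0), (np.float64(-0.38), -0.0), (np.float64(-0.37), 0.08), (np.float64(-0.36), 0.081), (np.float64(-0.35), 0.02), (np.float64(-0.34), 0.018), (np.float64(-0.33), 0.018), (np.float64(-0.32), 0.019), (np.float64(-0.31), 0.018), (np.float64(-0.3), 0.018), (np.float64(-0.29), 0.018), (np.float64(-0.28), 0.018), (np.float64(-0.27),
[... 170 characters left out ...]
.019), (np.float64(-0.2), 0.018), (np.float64(-0.19), 0.02), (np.float64(-0.18), 0.018), (np.float64(-0.17), 0.018), (np.float64(-0.16), 0.019), (np.float64(-0.15), 0.018), (np.float64(-0.14), 0.019), (np.float64(-0.13), 0.024), (np.float64(-0.12), 0.086), (np.float64(-0.11), 0.086)]
w [(np.float64(-0.42), -0.0), (np.float64(-0.41), 0.064), (np.float64(-0.4), 0.0), (np.float64(-0.39), -0.0), (np.float64(-0.38), 0.066), (np.float64(-0.37), 0.056), (np.float64(-0.36), 0.083), (np.float64(-0.32), 0.019), (np.float64(-0.31), 0.019), (np.float64(-0.3), 0.019), (np.float64(-0.29), 0.019), (np.float64(-0.28), 0.019), (np.float64(-0.27), 0.019), (np.float64(-0.26), 0.019), (np.float64(-0.25), 0.03)]
```

View pics/6.png

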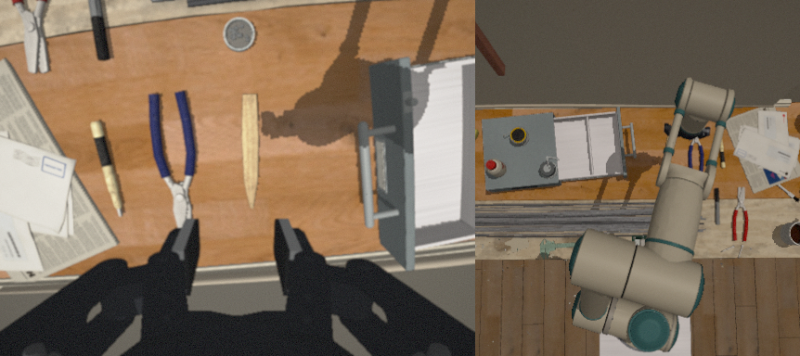

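The drawer is fully out. Its floor is at z 0.019, the divider is near u = -0.25, and both bays are visible. The lathekin is at (0.5905,-0.097), axis -4.4°. I'll pick it first.

>>> {"fn": "arm_command", "kwargs": {
  "series": [
    {"dp": [0,0,0.13],"angular": [-0.012,0,0],"gripper": 40},
    {"dp": [0.38,0,0],"angular": [0,0,0],"gripper": 40},
    {"dp": [0.38,0,0],"angular": [0,0,0],"gripper": 40},
    {"dp": [0.38,0,0],"angular": [0,0,0],"gripper": 40},
    {"dp": [0.38,0,0],"angular": [0,0,0],"gripper": 40},
    {"dp": [0.3,0,0],"angular": [0,0,0],"gripper": 40},
    {"dp": [0,0,0],"angular": [0,0,0],"gripper": 40},
    {"dp": [0,0,0],"angular": [0,0,0],"gripper": 40}
  ]
}}

```text
clock: 13.35
position: [0.5971, -0.0907, 0.0201]
ee_rot: [0.519, -0.487, 0.515, 0.478]
contact_force: [-0.4, 0.8, 0.0]
width: 0.04
```

```bash
python3 -c "
from h import *
go(.5905,-.0965,.004,85.6)"
```

```text
t 13.35 p [ 0.5971 -0.0907  0.0201] x [ 0.014 -0.005 -1.   ] z [ 0.069  0.998 -0.004] F [-0.4  0.8  0. ] w 0.04 q [-0.27  0.5   1.74 -0.    0.89 -1.77]
psi 86.03 D [-0.0066 -0.0058 -0.0161] dp units now [ 0.133  0.053 -0.051] len 0.018
ang units [ 0.005 -0.003  0.009] dp units after turn [ 0.134  0.051 -0.052]
```

>>> {"fn": "arm_command", "kwargs": {
  "series": [
    {"dp": [0.06,0.05,-0.05],"angular": [0,0,0.009],"gripper": 40},
    {"dp": [0.07,0,0],"angular": [0,0,0],"gripper": 40},
    {"dp": [0,0,0],"angular": [0,0,0],"gripper": 40},
    {"dp": [0,0,0],"angular": [0,0,0],"gripper": 15},
    {"dp": [0,0,0],"angular": [0,0,0],"gripper": 15},
    {"dp": [0,0,0],"angular": [0,0,0],"gripper": 15},
    {"dp": [0,0,0],"angular": [0,0,0],"gripper": 15},
    {"dp": [0,0,0],"angular": [0,0,0],"gripper": 15}
  ],
  "grip_force": 50
}}

```text
clock: 14.35
position: [0.5934, -0.0974, 0.0081]
ee_rot: [0.517, -0.486, 0.517, 0.479]
contact_force: [0.1, -0.2, -0.4]
width: 0.0175
```

```bash
python3 -c "
from h import *
go(.61,.151,.17,95.7)"
```

```text
t 14.35 p [ 0.5934 -0.0974  0.0081] x [ 0.007 -0.006 -1.   ] z [ 0.069  0.998 -0.006] F [ 0.1 -0.2 -0.4] w 0.0175 q [-0.28  0.51  1.75 -0.01  0.87 -1.77]
psi 86.03 D [0.0166 0.2484 0.1619] dp units now [-1.361 -0.005  2.066] len 0.297
ang units [-0.107 -0.004  0.004] dp units after turn [-1.349 -0.343  2.046]
```

>>> {"fn": "arm_command", "kwargs": {
  "series": [
    {"dp": [0,0,0],"angular": [0,0,0],"gripper": 40},
    {"dp": [0,0,0],"angular": [0,0,0],"gripper": 40},
    {"dp": [0.05,0,0],"angular": [0,0,0],"gripper": 40},
    {"dp": [0,0,0],"angular": [0,0,0],"gripper": 40},
    {"dp": [0,0,0],"angular": [0,0,0],"gripper": 15},
    {"dp": [0,0,0],"angular": [0,0,0],"gripper": 15},
    {"dp": [0,0,0],"angular": [0,0,0],"gripper": 15},
    {"dp": [0,0,0],"angular": [0,0,0],"gripper": 15}
  ]
}}

```text
clock: 15.35
position: [0.5937, -0.0975, 0.0018]
ee_rot: [0.517, -0.486, 0.517, 0.479]
contact_force: [-0.2, 0.6, -0.2]
width: 0.0193
```

```bash
python3 - <<'E'
from h import *
go(.61,.151,.17,95.7)
b=grab('wrist'); cv2.imwrite('pics/7.png',b['image'])
E
```

```text
t 15.35 p [ 0.5937 -0.0975  0.0018] x [ 0.008 -0.007 -1.   ] z [ 0.069  0.998 -0.006] F [-0.2  0.6 -0.2] w 0.0193 q [-0.28  0.52  1.75 -0.01  0.86 -1.77]
psi 86.03 D [0.0163 0.2485 0.1682] dp units now [-1.414 -0.003  2.067] len 0.3
ang units [-0.107 -0.004  0.005] dp units after turn [-1.402 -0.341  2.047]
```

View pics/7.png

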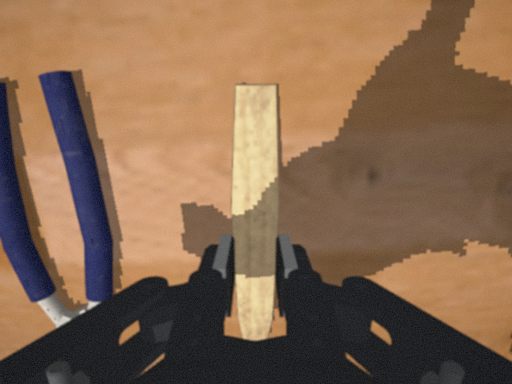

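Lathekin is held square between the pads. I'll carry it to the front bay.

>>> {"fn": "arm_command", "kwargs": {
  "series": [
    {"dp": [-0.2,0,0],"angular": [0,0,0],"gripper": 12},
    {"dp": [-0.4,0,0],"angular": [0,0,0],"gripper": 12},
    {"dp": [-0.48,0,0],"angular": [-0.107,-0.004,0.005],"gripper": 12},
    {"dp": [0,-0.07,0.4],"angular": [0,0,0],"gripper": 12},
    {"dp": [0,-0.07,0.42],"angular": [0,0,0],"gripper": 12},
    {"dp": [0,-0.07,0.42],"angular": [0,0,0],"gripper": 12},
    {"dp": [0,-0.07,0.42],"angular": [0,0,0],"gripper": 12},
    {"dp": [0,-0.07,0.38],"angular": [0,0,0],"gripper": 12}
  ]
}}

```text
clock: 16.4
position: [0.6106, 0.1542, 0.135]
ee_rot: [-0.475, 0.524, -0.475, -0.524]
contact_force: [-0.1, -1.0, -0.4]
width: 0.0196
```

>>> {"fn": "arm_command", "kwargs": {
  "series": [
    {"dp": [0,0,0],"angular": [0,0,0],"gripper": 12},
    {"dp": [0,0,0],"angular": [0,0,0],"gripper": 12},
    {"dp": [0,0,0],"angular": [0,0,0],"gripper": 12},
    {"dp": [0,0,0],"angular": [0,0,0],"gripper": 12},
    {"dp": [0,0,0],"angular": [0,0,0],"gripper": 12},
    {"dp": [0,0,0],"angular": [0,0,0],"gripper": 12},
    {"dp": [0,0,0],"angular": [0,0,0],"gripper": 12},
    {"dp": [0,0,0],"angular": [0,0,0],"gripper": 12}
  ]
}}

```text
clock: 17.4
position: [0.6101, 0.1528, 0.1345]
ee_rot: [0.475, -0.524, 0.476, 0.524]
contact_force: [0.5, -0.2, -0.7]
width: 0.0198
```

```bash
python3 - <<'E'
from h import *
go(.612,.151,.024,95.7)
b=grab('wrist'); cv2.imwrite('pics/8.png',b['image'])
E
```

```text
t 17.4 p [0.6101 0.1528 0.1345] x [-0.001 -0.001 -1.   ] z [-0.097  0.995 -0.001] F [ 0.5 -0.2 -0.7] w 0.0198 q [ 0.14  0.42  1.53 -0.    1.19 -1.53]
psi 95.54 D [ 0.0019 -0.0018 -0.1105] dp units now [ 0.921 -0.016 -0.016] len 0.11
ang units [-0.002 -0.001 -0.001] dp units after turn [ 0.921 -0.015 -0.017]
```

View pics/8.png

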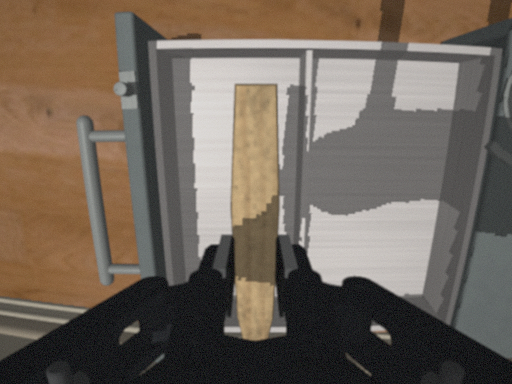

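Lathekin aligned over the front bay: floor spans about x 192–300, divider at (308,120), rear bay 315–465.

>>> {"fn": "arm_command", "kwargs": {
  "series": [
    {"dp": [0.1,-0.015,-0.015],"angular": [0,0,0],"gripper": 12},
    {"dp": [0.3,0,0],"angular": [0,0,0],"gripper": 12},
    {"dp": [0.3,0,0],"angular": [0,0,0],"gripper": 12},
    {"dp": [0.18,0,0],"angular": [0,0,0],"gripper": 12},
    {"dp": [0,0,0],"angular": [0,0,0],"gripper": 12},
    {"dp": [0,0,0],"angular": [0,0,0],"gripper": 12},
    {"dp": [0,0,0],"angular": [0,0,0],"gripper": 12},
    {"dp": [0,0,0],"angular": [0,0,0],"gripper": 12}
  ]
}}

```text
clock: 18.45
position: [0.6139, 0.1512, 0.0257]
ee_rot: [-0.475, 0.525, -0.475, -0.523]
contact_force: [0.1, -1.0, -0.3]
width: 0.0193
```

```bash
python3 - <<'E'
from h import *
go(.612,.151,.024,95.7)
b=grab('wrist')
I=cv2.imread('pics/8.png'); T=np.eye(4)
# pose at picture 8
x=np.array([-.001,-.001,-1]);z=np.array([-.097,.995,-.001]);M=np.c_[x,np.cross(z,x),z]
T[:3,:3]=M;T[:3,3]=[.6101,.1528,.1345]; c=dict(b); c['c2w']=T@np.array(b['mount'])
o=np.array([.5823,.4315]);th=np.radians(95.7);X=np.array([np.cos(th),np.sin(th)]);Y=np.array([-X[1],X[0]])
for nm,uv,h in [('panel top inner',(136,90),.084),('front floor L',(191,110),.019),('div top L',(305,110),.053),('div top R',(312,110),.053),('rear floor R',(447,110),.019),('near wall top in',(250,50),.060),('front floor near',(215,58),.019),('rear wall top in',(484,110),.060)]:
    p=plane(c,[uv],h)[0,:2]-o; print(nm,(p@X).round(4),(p@Y).round(4))
E
```

```text
t 18.45 p [0.6139 0.1512 0.0257] x [ 0.003 -0.001 -1.   ] z [-0.097  0.995 -0.001] F [ 0.1 -1.  -0.3] w 0.0193 q [ 0.13  0.53  1.65 -0.    0.96 -1.54]
psi 95.59 D [-0.0019 -0.0002 -0.0017] dp units now [ 0.014  0.016 -0.   ] len 0.003
ang units [-0.001 -0.001  0.002] dp units after turn [ 0.014  0.016 -0.   ]
panel top inner -0.3523 0.0801
front floor L -0.3325 0.068
div top L -0.2456 0.0677
div top R -0.2407 0.0677
rear floor R -0.1213 0.0694
near wall top in -0.2839 0.1059
front floor near -0.3118 0.1075
rear wall top in -0.1186 0.0699
```

>>> {"fn": "arm_command", "kwargs": {
  "series": [
    {"dp": [0.01,0,0],"angular": [0,0,0],"gripper": 28},
    {"dp": [0,0,0],"angular": [0,0,0],"gripper": 28},
    {"dp": [-0.2,0,0],"angular": [0,0,0],"gripper": 28},
    {"dp": [-0.45,0,0],"angular": [0,0,0],"gripper": 28},
    {"dp": [-0.45,0,0],"angular": [0,0,0],"gripper": 28},
    {"dp": [-0.45,0,0],"angular": [0,0,0],"gripper": 28},
    {"dp": [0,0.07,-0.455],"angular": [0,0,0],"gripper": 30},
    {"dp": [0,0.07,-0.455],"angular": [0,0,0],"gripper": 30}
  ]
}}

```text
clock: 19.5
position: [0.6082, 0.0425, 0.2179]
ee_rot: [-0.475, 0.527, -0.472, -0.524]
contact_force: [0.3, -1.0, -0.6]
width: 0.0303
```

>>> {"fn": "arm_command", "kwargs": {
  "series": [
    {"dp": [0,0.07,-0.455],"angular": [0,0,0],"gripper": 30},
    {"dp": [0,0.07,-0.455],"angular": [0,0,0],"gripper": 30},
    {"dp": [0,0.07,-0.455],"angular": [0,0,0],"gripper": 30},
    {"dp": [0,0.07,-0.455],"angular": [0,0,0],"gripper": 30},
    {"dp": [0,0.07,-0.455],"angular": [0,0,0],"gripper": 30},
    {"dp": [0,0.07,-0.455],"angular": [0,0,0],"gripper": 30},
    {"dp": [0,0,0],"angular": [0,0,0],"gripper": 30},
    {"dp": [0,0,0],"angular": [0,0,0],"gripper": 30}
  ]
}}

```text
clock: 20.5
position: [0.5905, -0.3026, 0.2194]
ee_rot: [-0.477, 0.528, -0.472, -0.521]
contact_force: [0.4, -0.2, -0.3]
width: 0.0297
```

```bash
python3 - <<'E'
from h import *
b=grab('wrist'); cv2.imwrite('pics/9.png',b['image'])
blobs(b,box=(.45,.72,-.4,-.02)); go(.594,-.291,.012,93.6)
E
```

```text
px [197. 172.] A 9466 ctr (0.5826 -0.3633) L 0.268 W 0.095 axis 4.9 bgr [169. 182. 187.] ztop 0.0219
px [453.  68.] A 357 ctr (0.4572 -0.0981) L 0.040 W 0.015 axis 89.1 bgr [109. 115. 117.] ztop 0.0157
px [346. 172.] A 3352 ctr (0.6001 -0.1987) L 0.195 W 0.057 axis -2.2 bgr [90. 79. 81.] ztop 0.0133
px [264. 165.] A 1202 ctr (0.5959 -0.2926) L 0.133 W 0.014 axis 3.4 bgr [102. 130. 142.] ztop 0.0137
t 20.55 p [ 0.5906 -0.3027  0.2194] x [ 0.011 -0.002 -1.   ] z [-0.101  0.995 -0.004] F [ 0.6 -0.1  0.2] w 0.0301 q [-0.58  0.41  1.33  0.    1.39 -2.25]
psi 95.79 D [ 0.0034  0.0117 -0.2074] dp units now [ 1.728 -0.019  0.1  ] len 0.208
ang units [ 0.024 -0.002  0.007] dp units after turn [ 1.728 -0.035  0.095]
```

>>> {"fn": "arm_command", "kwargs": {
  "series": [
    {"dp": [0,-0.04,0.08],"angular": [0.026,-0.002,0.007],"gripper": 30},
    {"dp": [0.4,0,0],"angular": [0,0,0],"gripper": 30},
    {"dp": [0.4,0,0],"angular": [0,0,0],"gripper": 30},
    {"dp": [0.4,0,0],"angular": [0,0,0],"gripper": 30},
    {"dp": [0.38,0,0],"angular": [0,0,0],"gripper": 30},
    {"dp": [0,0,0],"angular": [0,0,0],"gripper": 30},
    {"dp": [0,0,0],"angular": [0,0,0],"gripper": 30},
    {"dp": [0,0,0],"angular": [0,0,0],"gripper": 30}
  ]
}}

```text
clock: 21.55
position: [0.601, -0.2826, 0.033]
ee_rot: [-0.483, 0.522, -0.48, -0.514]
contact_force: [0.2, -0.2, 0.3]
width: 0.0298
```

```bash
python3 - <<'E'
from h import *
go(.595,-.2926,.003,93.4)
E
```

```text
t 21.55 p [ 0.601  -0.2826  0.033 ] x [ 0.011 -0.005 -1.   ] z [-0.073  0.997 -0.005] F [ 0.2 -0.2  0.3] w 0.0298 q [-0.55  0.55  1.58  0.    1.   -2.19]
psi 94.16 D [-0.006 -0.01  -0.03 ] dp units now [ 0.25   0.059 -0.078] len 0.032
ang units [ 0.009 -0.003  0.007] dp units after turn [ 0.25   0.055 -0.08 ]
```

>>> {"fn": "arm_command", "kwargs": {
  "series": [
    {"dp": [0,0.055,-0.08],"angular": [0.009,-0.003,0.007],"gripper": 30},
    {"dp": [0.12,0,0],"angular": [0,0,0],"gripper": 30},
    {"dp": [0.13,0,0],"angular": [0,0,0],"gripper": 30},
    {"dp": [0,0,0],"angular": [0,0,0],"gripper": 5},
    {"dp": [0,0,0],"angular": [0,0,0],"gripper": 5},
    {"dp": [0,0,0],"angular": [0,0,0],"gripper": 5},
    {"dp": [0,0,0],"angular": [0,0,0],"gripper": 5},
    {"dp": [-0.2,0,0],"angular": [0,0,0],"gripper": 5}
  ]
}}

```text
clock: 22.55
position: [0.5949, -0.294, 0.0269]
ee_rot: [-0.485, 0.514, -0.486, -0.514]
contact_force: [-0.1, -0.2, -0.5]
width: 0.0122
```

```bash
python3 - <<'E'
from h import *
o=np.array([.5823,.4315]);th=np.radians(95.7);X=np.array([np.cos(th),np.sin(th)])
p=o-.321*X; print(p)
go(p[0],p[1],.13,95.7)
E
```

```text
[0.61418164 0.11208716]
t 22.55 p [ 0.5949 -0.294   0.0269] x [-0.    -0.001 -1.   ] z [-0.057  0.998 -0.001] F [-0.1 -0.2 -0.5] w 0.0122 q [-0.56  0.57  1.57 -0.    1.   -2.19]
psi 93.26 D [0.0193 0.4061 0.1031] dp units now [-0.863 -0.353  3.369] len 0.419
ang units [-0.027 -0.001 -0.   ] dp units after turn [-0.859 -0.496  3.352]
```

>>> {"fn": "arm_command", "kwargs": {
  "series": [
    {"dp": [-0.43,0,0],"angular": [-0.027,0,0],"gripper": 5},
    {"dp": [-0.43,0,0],"angular": [0,0,0],"gripper": 5},
    {"dp": [0,-0.062,0.42],"angular": [0,0,0],"gripper": 5},
    {"dp": [0,-0.062,0.42],"angular": [0,0,0],"gripper": 5},
    {"dp": [0,-0.062,0.42],"angular": [0,0,0],"gripper": 5},
    {"dp": [0,-0.062,0.42],"angular": [0,0,0],"gripper": 5},
    {"dp": [0,-0.062,0.42],"angular": [0,0,0],"gripper": 5},
    {"dp": [0,-0.062,0.42],"angular": [0,0,0],"gripper": 5}
  ]
}}

```text
clock: 23.55
position: [0.6123, 0.0153, 0.1349]
ee_rot: [-0.477, 0.526, -0.475, -0.52]
contact_force: [0.2, 0.0, -0.3]
width: 0.0119
```

>>> {"fn": "arm_command", "kwargs": {
  "series": [
    {"dp": [0,-0.062,0.42],"angular": [0,0,0],"gripper": 5},
    {"dp": [0,-0.062,0.42],"angular": [0,0,0],"gripper": 5},
    {"dp": [0,0,0],"angular": [0,0,0],"gripper": 5},
    {"dp": [0,0,0],"angular": [0,0,0],"gripper": 5},
    {"dp": [0,0,0],"angular": [0,0,0],"gripper": 5},
    {"dp": [0,0,0],"angular": [0,0,0],"gripper": 5},
    {"dp": [0,0,0],"angular": [0,0,0],"gripper": 5},
    {"dp": [0,0,0],"angular": [0,0,0],"gripper": 5}
  ]
}}

```text
clock: 24.55
position: [0.6171, 0.1204, 0.1345]
ee_rot: [-0.477, 0.527, -0.475, -0.52]
contact_force: [-0.6, -0.6, -0.7]
width: 0.012
```

```bash
python3 - <<'E'
from h import *
b=grab('wrist'); cv2.imwrite('pics/10.png',b['image'])
go(.6137,.117,.024,95.7)
E
```

```text
t 24.6 p [0.6171 0.1204 0.1345] x [ 0.009 -0.005 -1.   ] z [-0.095  0.995 -0.006] F [-0.  -0.5  0.3] w 0.012 q [ 0.09  0.42  1.54 -0.01  1.18 -1.58]
psi 95.44 D [-0.0034 -0.0034 -0.1105] dp units now [ 0.92   0.039 -0.02 ] len 0.111
ang units [-0.003 -0.004  0.005] dp units after turn [ 0.921  0.031 -0.025]
```

View pics/10.png

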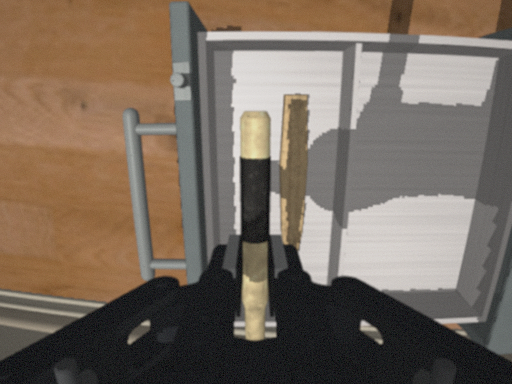

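Lathekin lies flat in the bay at (293,170); the cutter is held straight. I'll check the front wall position by ray, then lower.

```bash
python3 - <<'E'
from h import *
b=grab('wrist')
o=np.array([.5823,.4315]);th=np.radians(95.7);X=np.array([np.cos(th),np.sin(th)]);Y=np.array([-X[1],X[0]])
for nm,uv,h in [('front wall top in',(207,120),.060),('front floor L',(234,150),.019),('div L',(342,120),.053),('div R',(350,120),.053),('lath L',(281,170),.029),('lath R',(306,170),.029),('lath near',(296,95),.029)]:
    p=plane(b,[uv],h)[0,:2]-o; print(nm,(p@X).round(4),(p@Y).round(4))
E
```

```text
front wall top in -0.3467 0.0568
front floor L -0.3317 0.0306
div L -0.2524 0.0563
div R -0.2467 0.0564
lath L -0.2931 0.0156
lath R -0.2727 0.0155
lath near -0.2826 0.0741
```

>>> {"fn": "arm_command", "kwargs": {
  "series": [
    {"dp": [0.1,0.035,-0.02],"angular": [-0.003,-0.004,0.005],"gripper": 5},
    {"dp": [0.3,0,0],"angular": [0,0,0],"gripper": 5},
    {"dp": [0.2,0,0],"angular": [0,0,0],"gripper": 5},
    {"dp": [0,0,0],"angular": [0,0,0],"gripper": 5},
    {"dp": [0,0,0],"angular": [0,0,0],"gripper": 5},
    {"dp": [0,0,0],"angular": [0,0,0],"gripper": 5},
    {"dp": [0,0,0],"angular": [0,0,0],"gripper": 5},
    {"dp": [0,0,0],"angular": [0,0,0],"gripper": 5}
  ]
}}

```text
clock: 25.65
position: [0.6138, 0.1171, 0.0616]
ee_rot: [-0.475, 0.525, -0.473, -0.524]
contact_force: [0.8, 0.4, -1.4]
width: 0.012
```

```bash
python3 - <<'E'
from h import *
go(.6137,.117,.026,95.7)
E
```

```text
t 25.65 p [0.6138 0.1171 0.0616] x [ 0.003  0.001 -1.   ] z [-0.101  0.995  0.001] F [ 0.8  0.4 -1.4] w 0.012 q [ 0.08  0.48  1.63  0.    1.02 -1.6 ]
psi 95.77 D [-0.0001 -0.0001 -0.0356] dp units now [ 0.297  0.002 -0.001] len 0.036
ang units [0.001 0.001 0.002] dp units after turn [ 0.297  0.001 -0.001]
```

>>> {"fn": "arm_command", "kwargs": {
  "series": [
    {"dp": [0,0,-0.035],"angular": [0,0,0],"gripper": 5},
    {"dp": [0.15,0,0],"angular": [0,0,0],"gripper": 5},
    {"dp": [0.13,0,0],"angular": [0,0,0],"gripper": 5},
    {"dp": [0,0,0],"angular": [0,0,0],"gripper": 5},
    {"dp": [0,0,0],"angular": [0,0,0],"gripper": 19},
    {"dp": [0,0,0],"angular": [0,0,0],"gripper": 19},
    {"dp": [0,0,0],"angular": [0,0,0],"gripper": 19},
    {"dp": [-0.2,0,0],"angular": [0,0,0],"gripper": 19}
  ]
}}

```text
clock: 26.65
position: [0.6156, 0.1117, 0.0645]
ee_rot: [-0.476, 0.527, -0.472, -0.522]
contact_force: [0.8, -0.5, 0.3]
width: 0.0191
```

```bash
python3 - <<'E'
from h import *
go(.392,-.267,.22,90)
E
```

```text
t 26.65 p [0.6156 0.1117 0.0645] x [ 0.01 -0.   -1.  ] z [-0.101  0.995 -0.001] F [ 0.8 -0.5  0.3] w 0.0191 q [ 0.07  0.47  1.63 -0.    1.02 -1.6 ]
psi 95.77 D [-0.2236 -0.3787  0.1555] dp units now [-1.312  2.159 -2.955] len 0.467
ang units [ 0.064 -0.001  0.006] dp units after turn [-1.296  1.864 -3.156]
```

>>> {"fn": "arm_command", "kwargs": {
  "series": [
    {"dp": [-0.43,0,0],"angular": [0,0,0.006],"gripper": 30},
    {"dp": [-0.43,0,0],"angular": [0,0,0],"gripper": 30},
    {"dp": [-0.43,0,0],"angular": [0.088,0,0],"gripper": 30},
    {"dp": [0,0.22,-0.4],"angular": [0,0,0],"gripper": 30},
    {"dp": [0,0.22,-0.4],"angular": [0,0,0],"gripper": 30},
    {"dp": [0,0.22,-0.4],"angular": [0,0,0],"gripper": 30},
    {"dp": [0,0.22,-0.4],"angular": [0,0,0],"gripper": 30},
    {"dp": [0,0.22,-0.4],"angular": [0,0,0],"gripper": 30}
  ]
}}

```text
clock: 27.65
position: [0.4727, -0.1268, 0.2181]
ee_rot: [0.506, -0.49, 0.511, 0.492]
contact_force: [0.8, -0.5, 0.5]
width: 0.03
```

>>> {"fn": "arm_command", "kwargs": {
  "series": [
    {"dp": [0,0.22,-0.4],"angular": [0,0,0],"gripper": 30},
    {"dp": [0,0.22,-0.4],"angular": [0,0,0],"gripper": 30},
    {"dp": [0,0.22,-0.4],"angular": [0,0,0],"gripper": 30},
    {"dp": [0,0,0],"angular": [0,0,0],"gripper": 30},
    {"dp": [0,0,0],"angular": [0,0,0],"gripper": 30},
    {"dp": [0,0,0],"angular": [0,0,0],"gripper": 30},
    {"dp": [0,0,0],"angular": [0,0,0],"gripper": 30},
    {"dp": [0,0,0],"angular": [0,0,0],"gripper": 30}
  ]
}}

```text
clock: 28.65
position: [0.3843, -0.2719, 0.214]
ee_rot: [0.507, -0.487, 0.512, 0.495]
contact_force: [-0.1, -0.1, -0.4]
width: 0.03
```

```bash
python3 - <<'E'
from h import *
b=grab('wrist'); cv2.imwrite('pics/11.png',b['image'])
blobs(b,box=(.2,.72,-.5,-.02)); go(.392,-.267,.012,87.8)
E
```

```text
px [468.  64.] A 689 ctr (0.2701 -0.0306) L 0.034 W 0.031 axis 1.2 bgr [50. 58. 44.] ztop 0.0099
px [184. 142.] A 3683 ctr (0.3607 -0.3512) L 0.196 W 0.056 axis -6.1 bgr [ 83.  88. 145.] ztop 0.0134
px [48. 96.] A 619 ctr (0.2863 -0.4993) L 0.054 W 0.023 axis 0.4 bgr [85. 90. 91.] ztop 0.0275
px [386.  95.] A 1231 ctr (0.2996 -0.1211) L 0.203 W 0.014 axis -88.7 bgr [107. 109. 110.] ztop 0.0147
px [405. 112.] A 3561 ctr (0.3207 -0.1131) L 0.201 W 0.028 axis 89.7 bgr [100. 101. 101.] ztop 0.0224
px [258. 174.] A 1383 ctr (0.3888 -0.2679) L 0.132 W 0.014 axis -0.7 bgr [83. 86. 88.] ztop 0.0143
px [399. 148.] A 5835 ctr (0.3614 -0.1164) L 0.209 W 0.054 axis 89.0 bgr [100. 101. 101.] ztop 0.0224
px [401. 218.] A 814 ctr (0.4453 -0.0980) L 0.043 W 0.038 axis 46.8 bgr [113. 119. 121.] ztop 0.0153
px [123. 259.] A 5119 ctr (0.4902 -0.4496) L 0.140 W 0.092 axis -75.7 bgr [141. 146. 149.] ztop 0.0151
px [115. 334.] A 167 ctr (0.5999 -0.4721) L 0.041 W 0.012 axis -46.4 bgr [179. 185. 187.] ztop 0.0211
px [143. 366.] A 376 ctr (0.6584 -0.4424) L 0.091 W 0.016 axis -44.2 bgr [177. 187. 191.] ztop 0.0224
t 28.7 p [ 0.3842 -0.2719  0.2141] x [-0.013  0.004 -1.   ] z [0.037 0.999 0.003] F [-0.2 -0.3 -0.1] w 0.03 q [-0.76  0.14  1.73 -0.01  1.28 -2.29]
psi 87.89 D [ 0.0078  0.0049 -0.2021] dp units now [ 1.683 -0.085  0.038] len 0.202
ang units [ 0.001  0.002 -0.008] dp units after turn [ 1.684 -0.063  0.044]
```

>>> {"fn": "arm_command", "kwargs": {
  "series": [
    {"dp": [0,-0.03,0.02],"angular": [-0.015,0.002,-0.008],"gripper": 30},
    {"dp": [0.4,0,0],"angular": [0,0,0],"gripper": 30},
    {"dp": [0.4,0,0],"angular": [0,0,0],"gripper": 30},
    {"dp": [0.4,0,0],"angular": [0,0,0],"gripper": 30},
    {"dp": [0.35,0,0],"angular": [0,0,0],"gripper": 30},
    {"dp": [0,0,0],"angular": [0,0,0],"gripper": 30},
    {"dp": [0,0,0],"angular": [0,0,0],"gripper": 30},
    {"dp": [0,0,0],"angular": [0,0,0],"gripper": 30}
  ]
}}

```text
clock: 29.7
position: [0.3947, -0.2719, 0.0289]
ee_rot: [-0.502, 0.504, -0.5, -0.493]
contact_force: [1.0, -0.3, -0.8]
width: 0.0299
```

```bash
python3 - <<'E'
from h import *
go(.389,-.2679,.003,89.3)
E
```

```text
t 29.7 p [ 0.3947 -0.2719  0.0289] x [ 0.013 -0.01  -1.   ] z [ 0.005  1.    -0.01 ] F [ 1.  -0.3 -0.8] w 0.0299 q [-0.75  0.34  2.01  0.    0.78 -2.32]
psi 89.7 D [-0.0057  0.004  -0.0259] dp units now [0.215 0.05  0.035] len 0.027
ang units [ 0.004 -0.006  0.008] dp units after turn [0.216 0.048 0.033]
```

>>> {"fn": "arm_command", "kwargs": {
  "series": [
    {"dp": [0,0.05,0.035],"angular": [0.004,-0.006,0.008],"gripper": 30},
    {"dp": [0.11,0,0],"angular": [0,0,0],"gripper": 30},
    {"dp": [0.1,0,0],"angular": [0,0,0],"gripper": 30},
    {"dp": [0,0,0],"angular": [0,0,0],"gripper": 5},
    {"dp": [0,0,0],"angular": [0,0,0],"gripper": 5},
    {"dp": [0,0,0],"angular": [0,0,0],"gripper": 5},
    {"dp": [0,0,0],"angular": [0,0,0],"gripper": 5},
    {"dp": [-0.2,0,0],"angular": [0,0,0],"gripper": 5}
  ]
}}

```text
clock: 30.7
position: [0.3886, -0.2677, 0.0277]
ee_rot: [0.503, -0.497, 0.503, 0.497]
contact_force: [1.3, 0.8, -0.1]
width: 0.0122
```

```bash
python3 - <<'E'
from h import *
o=np.array([.5823,.4315]);th=np.radians(95.7);X=np.array([np.cos(th),np.sin(th)])
p=o-.303*X; print(p)
go(p[0],p[1],.15,95.7)
E
```

```text
[0.61239388 0.12999816]
t 30.7 p [ 0.3886 -0.2677  0.0277] x [ 0.001 -0.    -1.   ] z [ 0.012  1.    -0.   ] F [ 1.3  0.8 -0.1] w 0.0122 q [-0.75  0.34  2.01  0.    0.79 -2.31]
psi 89.32 D [0.2238 0.3977 0.1223] dp units now [-1.019 -1.826  3.336] len 0.472
ang units [-0.071 -0.     0.   ] dp units after turn [-1.019 -2.185  3.113]
```

>>> {"fn": "arm_command", "kwargs": {
  "series": [
    {"dp": [-0.34,0,0],"angular": [0,0,0],"gripper": 5},
    {"dp": [-0.34,0,0],"angular": [-0.071,0,0],"gripper": 5},
    {"dp": [-0.34,0,0],"angular": [0,0,0],"gripper": 5},
    {"dp": [0,-0.27,0.385],"angular": [0,0,0],"gripper": 5},
    {"dp": [0,-0.27,0.385],"angular": [0,0,0],"gripper": 5},
    {"dp": [0,-0.27,0.385],"angular": [0,0,0],"gripper": 5},
    {"dp": [0,-0.27,0.385],"angular": [0,0,0],"gripper": 5},
    {"dp": [0,-0.27,0.385],"angular": [0,0,0],"gripper": 5}
  ]
}}

```text
clock: 31.7
position: [0.5322, -0.0208, 0.1563]
ee_rot: [-0.477, 0.527, -0.476, -0.518]
contact_force: [0.6, -1.0, -0.4]
width: 0.0118
```

>>> {"fn": "arm_command", "kwargs": {
  "series": [
    {"dp": [0,-0.27,0.385],"angular": [0,0,0],"gripper": 5},
    {"dp": [0,-0.27,0.385],"angular": [0,0,0],"gripper": 5},
    {"dp": [0,-0.27,0.385],"angular": [0,0,0],"gripper": 5},
    {"dp": [0,0,0],"angular": [0,0,0],"gripper": 5},
    {"dp": [0,0,0],"angular": [0,0,0],"gripper": 5},
    {"dp": [0,0,0],"angular": [0,0,0],"gripper": 5},
    {"dp": [0,0,0],"angular": [0,0,0],"gripper": 5},
    {"dp": [0,0,0],"angular": [0,0,0],"gripper": 5}
  ]
}}

```text
clock: 32.7
position: [0.6181, 0.1319, 0.1546]
ee_rot: [-0.476, 0.528, -0.475, -0.519]
contact_force: [-0.7, 0.7, 0.1]
width: 0.0124
```

```bash
python3 - <<'E'
from h import *
b=grab('wrist'); cv2.imwrite('pics/12.png',b['image'])
go(.6124,.130,.042,95.7)
E
```

```text
t 32.75 p [0.6181 0.1319 0.1546] x [ 0.01  -0.008 -1.   ] z [-0.095  0.995 -0.009] F [-0.3  0.1 -1.2] w 0.012 q [ 0.11  0.4   1.5  -0.01  1.22 -1.56]
psi 95.47 D [-0.0057 -0.0019 -0.1126] dp units now [ 0.938  0.058 -0.002] len 0.113
ang units [-0.003 -0.006  0.006] dp units after turn [ 0.939  0.049 -0.011]
```

View pics/12.png

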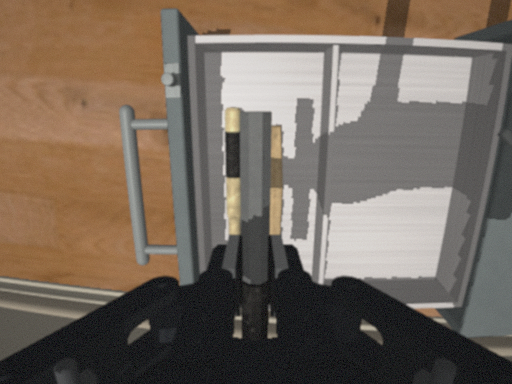

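Cutter (233,170) and lathekin (276,180) lie in the bay, with the marker held over the gap between them. Lowering and releasing.

>>> {"fn": "arm_command", "kwargs": {
  "series": [
    {"dp": [0.1,0.05,-0.005],"angular": [-0.003,-0.006,0.006],"gripper": 5},
    {"dp": [0.3,0,0],"angular": [0,0,0],"gripper": 5},
    {"dp": [0.3,0,0],"angular": [0,0,0],"gripper": 5},
    {"dp": [0.24,0,0],"angular": [0,0,0],"gripper": 5},
    {"dp": [0,0,0],"angular": [0,0,0],"gripper": 5},
    {"dp": [0,0,0],"angular": [0,0,0],"gripper": 22},
    {"dp": [0,0,0],"angular": [0,0,0],"gripper": 22},
    {"dp": [-0.2,0,0],"angular": [0,0,0],"gripper": 22}
  ]
}}

```text
clock: 33.75
position: [0.6102, 0.1285, 0.0626]
ee_rot: [0.474, -0.523, 0.475, 0.525]
contact_force: [0.5, 0.2, -0.2]
width: 0.0219
```

>>> {"fn": "arm_command", "kwargs": {
  "series": [
    {"dp": [-0.43,0,0],"angular": [0,0,0],"gripper": 22},
    {"dp": [-0.43,0,0],"angular": [0,0,0],"gripper": 22},
    {"dp": [-0.43,0,0],"angular": [0,0,0],"gripper": 40},
    {"dp": [0,0,0],"angular": [0,0,0],"gripper": 40},
    {"dp": [0,0,0],"angular": [0,0,0],"gripper": 40},
    {"dp": [0,0,0],"angular": [0,0,0],"gripper": 40},
    {"dp": [0,0,0],"angular": [0,0,0],"gripper": 40},
    {"dp": [0,0,0],"angular": [0,0,0],"gripper": 40}
  ]
}}

```text
clock: 34.75
position: [0.6115, 0.1286, 0.228]
ee_rot: [-0.477, 0.526, -0.472, -0.523]
contact_force: [0.0, 0.5, 0.3]
width: 0.04
```

```bash
python3 - <<'E'
from h import *
b=grab('wrist'); cv2.imwrite('pics/13.png',b['image'])
go(.6,-.19,.22,88)
E
```

```text
t 34.8 p [0.6115 0.1286 0.2279] x [ 0.007  0.002 -1.   ] z [-0.099  0.995  0.002] F [-0.3  0.5 -0.9] w 0.0399 q [ 0.09  0.35  1.41  0.    1.38 -1.58]
psi 95.71 D [-0.0115 -0.3186 -0.0079] dp units now [ 0.059  0.359 -2.632] len 0.319
ang units [0.086 0.001 0.004] dp units after turn [ 0.066  0.003 -2.657]
```

View pics/13.png

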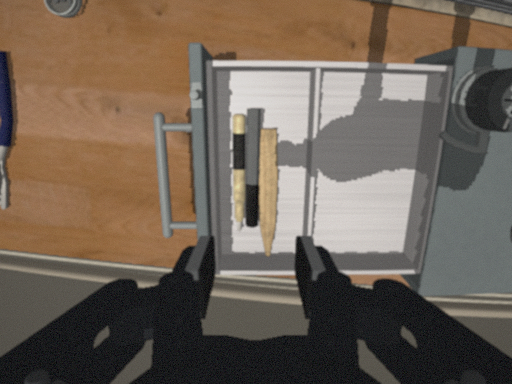

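All three slim tools lie flat side by side in the front bay: cutter (239,170), marker (253,165), lathekin (268,190). Next the blue pliers, gripped at the pivot.

>>> {"fn": "arm_command", "kwargs": {
  "series": [
    {"dp": [0,0.01,-0.455],"angular": [0,0,0],"gripper": 45},
    {"dp": [0,0.01,-0.455],"angular": [0,0,0],"gripper": 45},
    {"dp": [0,0,-0.455],"angular": [0,0,0],"gripper": 45},
    {"dp": [0,0,-0.455],"angular": [0,0,0],"gripper": 45},
    {"dp": [0,0,-0.455],"angular": [0,0,0],"gripper": 45},
    {"dp": [0,0,-0.455],"angular": [0.063,0,0.004],"gripper": 45},
    {"dp": [0,0,0],"angular": [0,0,0],"gripper": 45},
    {"dp": [0,0,0],"angular": [0,0,0],"gripper": 45}
  ]
}}

```text
clock: 35.8
position: [0.6431, -0.206, 0.2213]
ee_rot: [0.5, -0.498, 0.5, 0.503]
contact_force: [-0.5, -0.8, 0.8]
width: 0.0449
```

```bash
python3 - <<'E'
from h import *
b=grab('wrist')
blobs(b,box=(.45,.75,-.3,-.1)); go(.642,-.197,.012,90)
h=cv2.cvtColor(b['image'],cv2.COLOR_BGR2HSV); m=cv2.inRange(h,(110,80,30),(130,255,255)); m[330:]=0
n,l,s,c=cv2.connectedComponentsWithStats(m)
for i in range(1,n):
    if s[i,4]>200:
        ys,xs=np.where(l==i); q=plane(b,np.c_[xs,ys],.012)[:,:2].astype(np.float32); print('blue',s[i],cv2.minAreaRect(q))
cv2.imwrite('pics/14.png',b['image'])
E
```

```text
px [262. 119.] A 3750 ctr (0.5991 -0.1973) L 0.194 W 0.057 axis -0.7 bgr [114.  97. 100.] ztop 0.0133
t 35.85 p [ 0.6431 -0.2061  0.2213] x [-0.005  0.004 -1.   ] z [-0.001  1.     0.005] F [ 0.1 -0.4 -1.2] w 0.0452 q [-0.41  0.44  1.28  0.    1.43 -1.99]
psi 90.08 D [-0.0011  0.0091 -0.2093] dp units now [ 1.744e+00 -1.000e-03  6.800e-02] len 0.209
ang units [ 0.001  0.003 -0.003] dp units after turn [1.744 0.009 0.076]
blue [  0  20  43  46 359] ((0.5037468671798706, -0.46629998087882996), (0.06231139600276947, 0.029029440134763718), 43.84944534301758)
blue [ 239   42   15  102 1014] ((0.5575786232948303, -0.2155480533838272), (0.014732662588357925, 0.10648172348737717), 89.30532836914062)
blue [ 272   43   16  101 1009] ((0.5580102205276489, -0.17740152776241302), (0.015872489660978317, 0.105658158659935), 88.94171905517578)
```

View pics/14.png

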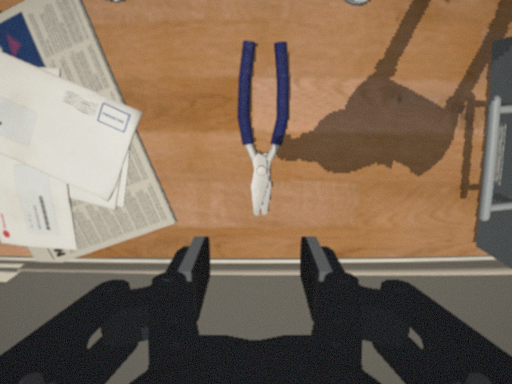

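Blue pliers: pivot at px (262,168), giving (0.641,-0.1975) with axis -0.7°. Descending.

>>> {"fn": "arm_command", "kwargs": {
  "series": [
    {"dp": [0,0,0.05],"angular": [0.008,0.003,-0.003],"gripper": 45},
    {"dp": [0.4,0,0],"angular": [0,0,0],"gripper": 45},
    {"dp": [0.4,0,0],"angular": [0,0,0],"gripper": 45},
    {"dp": [0.4,0,0],"angular": [0,0,0],"gripper": 45},
    {"dp": [0.4,0,0],"angular": [0,0,0],"gripper": 45},
    {"dp": [0,0,0],"angular": [0,0,0],"gripper": 45},
    {"dp": [0,0,0],"angular": [0,0,0],"gripper": 45},
    {"dp": [0,0,0],"angular": [0,0,0],"gripper": 45}
  ]
}}

```text
clock: 36.85
position: [0.6483, -0.1885, 0.0331]
ee_rot: [-0.502, 0.504, -0.498, -0.496]
contact_force: [0.2, 0.2, -0.1]
width: 0.0451
```

```bash
python3 - <<'E'
from h import *
go(.640,-.1975,.002,89.3)
E
```

```text
t 36.85 p [ 0.6483 -0.1885  0.0331] x [ 0.013 -0.003 -1.   ] z [ 0.     1.    -0.003] F [ 0.2  0.2 -0.1] w 0.0451 q [-0.39  0.57  1.55  0.    1.01 -1.96]
psi 89.99 D [-0.0083 -0.009  -0.0311] dp units now [ 0.258  0.072 -0.074] len 0.033
ang units [ 0.008 -0.002  0.008] dp units after turn [ 0.259  0.068 -0.076]
```

>>> {"fn": "arm_command", "kwargs": {
  "series": [
    {"dp": [0,0.07,-0.075],"angular": [0.008,-0.002,0.008],"gripper": 45},
    {"dp": [0.13,0,0],"angular": [0,0,0],"gripper": 45},
    {"dp": [0.12,0,0],"angular": [0,0,0],"gripper": 45},
    {"dp": [0,0,0],"angular": [0,0,0],"gripper": 10},
    {"dp": [0,0,0],"angular": [0,0,0],"gripper": 10},
    {"dp": [0,0,0],"angular": [0,0,0],"gripper": 10},
    {"dp": [0,0,0],"angular": [0,0,0],"gripper": 10},
    {"dp": [0,0,0],"angular": [0,0,0],"gripper": 10}
  ],
  "grip_force": 110
}}

```text
clock: 37.85
position: [0.6422, -0.2002, 0.0076]
ee_rot: [0.504, -0.499, 0.503, 0.494]
contact_force: [-1.8, 0.2, 1.1]
width: 0.0144
```

>>> {"fn": "arm_command", "kwargs": {
  "series": [
    {"dp": [-0.1,0,0],"angular": [0,0,0],"gripper": 10},
    {"dp": [-0.25,0,0],"angular": [0,0,0],"gripper": 10},
    {"dp": [-0.35,0,0],"angular": [0,0,0],"gripper": 10},
    {"dp": [-0.35,0,0],"angular": [0,0,0],"gripper": 10},
    {"dp": [-0.25,0,0],"angular": [0,0,0],"gripper": 10},
    {"dp": [0,0,0],"angular": [0,0,0],"gripper": 10},
    {"dp": [0,0,0],"angular": [0,0,0],"gripper": 10},
    {"dp": [0,0,0],"angular": [0,0,0],"gripper": 10}
  ]
}}

```text
clock: 38.85
position: [0.6397, -0.1981, 0.164]
ee_rot: [0.504, -0.497, 0.503, 0.496]
contact_force: [0.4, 0.6, -2.5]
width: 0.0138
```

```bash
python3 - <<'E'
from h import *
b=grab('wrist'); cv2.imwrite('pics/15.png',b['image'])
pc=cloud(b); h=cv2.cvtColor(b['image'],cv2.COLOR_BGR2HSV); m=(cv2.inRange(h,(110,80,30),(130,255,255))>0)&(pc[...,2]>.06)
q=pc[m]; print(len(q))
for a in np.arange(q[:,0].min(),q[:,0].max(),.02):
    k=q[(q[:,0]>=a)&(q[:,0]<a+.02)]
    if len(k)>20: print(a.round(3),np.median(k,0).round(4),k[:,1].min().round(4),k[:,1].max().round(4))
o=np.array([.5823,.4315]);th=np.radians(95.7);X=np.array([np.cos(th),np.sin(th)]);Y=np.array([-X[1],X[0]])
p=o-.155*X-.042*Y; print(p)
go(p[0],p[1],.15,95.7)
E
```

```text
11234
0.527 [ 0.5375 -0.1746  0.168 ] -0.2158 -0.1619
0.547 [ 0.557  -0.2048  0.1684] -0.218 -0.162
0.567 [ 0.5768 -0.1979  0.1687] -0.2191 -0.1633
0.587 [ 0.5969 -0.1824  0.1689] -0.2182 -0.1652
0.607 [ 0.6092 -0.1817  0.1689] -0.2552 -0.1717
0.627 [ 0.6295 -0.1944  0.2399] -0.2563 -0.1403
[0.6394869  0.28143782]
t 38.9 p [ 0.6394 -0.1981  0.1637] x [ 0.001 -0.    -1.   ] z [ 0.014  1.    -0.   ] F [-0.9  0.5 -1.9] w 0.014 q [-0.4   0.46  1.39  0.    1.29 -1.96]
psi 89.22 D [ 1.000e-04  4.795e-01 -1.370e-02] dp units now [0.113 0.054 3.995] len 0.48
ang units [-0.072 -0.     0.001] dp units after turn [ 0.114 -0.398  3.976]
```

```bash
cat > held.py <<'E'
from h import *
import sys
lo,hi=((110,80,30),(130,255,255)) if sys.argv[1]=='blue' else ((0,120,60),(8,255,255))
b=grab('wrist'); pc=cloud(b); zt=get_state()['position'][2]
h=cv2.cvtColor(b['image'],cv2.COLOR_BGR2HSV); m=cv2.inRange(h,lo,hi); m[(abs(pc[...,2]-zt)>.02)]=0
m=cv2.morphologyEx(m,cv2.MORPH_OPEN,np.ones((3,3)))
n,l,s,c=cv2.connectedComponentsWithStats(m); E=[]
for i in range(1,n):
    if s[i,4]>400:
        q=pc[l==i]; x,y=q[:,0],q[:,1]; zz=np.median(q[:,2])
        ys,xs=np.where(l==i); w=plane(b,np.c_[xs,ys],zz)[:,:2].astype(np.float32); r=cv2.minAreaRect(w)
        print(s[i],r,'z',np.percentile(q[:,2],[5,50,95]).round(4))
go(*get_state()['position'],95.7)
E
python3 held.py blue
```

```text
[ 207    0   40  197 5454] ((0.5691171288490295, -0.21033017337322235), (0.01569313369691372, 0.08130904287099838), 87.49130249023438) z [0.1673 0.17   0.1716]
[ 286    0   53  201 5531] ((0.570293664932251, -0.17154651880264282), (0.01636064611375332, 0.08578245341777802), 83.81004333496094) z [0.164  0.167  0.1687]
t 38.95 p [ 0.6395 -0.1981  0.1638] x [ 0.001 -0.    -1.   ] z [ 0.014  1.    -0.   ] F [ 0.6  0.1 -2.1] w 0.0141 q [-0.4   0.46  1.39  0.    1.29 -1.96]
psi 89.22 D [0. 0. 0.] dp units now [0. 0. 0.] len 0.0
ang units [-0.072 -0.     0.001] dp units after turn [0. 0. 0.]
```

Pliers held level, but yawed about -4° in the jaws. I'll compensate by turning to psi ≈ 99.7°.

>>> {"fn": "arm_command", "kwargs": {
  "series": [
    {"dp": [0,0,0],"angular": [-0.116,0,0],"gripper": 8},
    {"dp": [0,-0.075,0.4],"angular": [0,0,0],"gripper": 8},
    {"dp": [0,-0.075,0.43],"angular": [0,0,0],"gripper": 8},
    {"dp": [0,-0.075,0.43],"angular": [0,0,0],"gripper": 8},
    {"dp": [0,-0.075,0.43],"angular": [0,0,0],"gripper": 8},
    {"dp": [0,-0.075,0.43],"angular": [0,0,0],"gripper": 8},
    {"dp": [0,-0.075,0.43],"angular": [0,0,0],"gripper": 8},
    {"dp": [0,-0.075,0.43],"angular": [0,0,0],"gripper": 8}
  ]
}}

```text
clock: 39.95
position: [0.6387, 0.1705, 0.1544]
ee_rot: [0.454, -0.537, 0.459, 0.542]
contact_force: [0.7, 0.2, -2.2]
width: 0.0139
```

>>> {"fn": "arm_command", "kwargs": {
  "series": [
    {"dp": [0,-0.075,0.43],"angular": [0,0,0],"gripper": 8},
    {"dp": [0,-0.075,0.43],"angular": [0,0,0],"gripper": 8},
    {"dp": [0,0,0],"angular": [0,0,0],"gripper": 8},
    {"dp": [0,0,0],"angular": [0,0,0],"gripper": 8},
    {"dp": [0,0,0],"angular": [0,0,0],"gripper": 8},
    {"dp": [0,0,0],"angular": [0,0,0],"gripper": 8},
    {"dp": [0,0,0],"angular": [0,0,0],"gripper": 8},
    {"dp": [0,0,0],"angular": [0,0,0],"gripper": 8}
  ]
}}

```text
clock: 40.95
position: [0.6375, 0.2782, 0.1491]
ee_rot: [0.452, -0.536, 0.461, 0.544]
contact_force: [0.6, 0.3, -2.3]
width: 0.0142
```

```bash
python3 held.py blue; python3 - <<'E'
from h import *
b=grab('wrist'); cv2.imwrite('pics/16.png',b['image']); go(.6395,.2814,.04,99.7)
E
```

```text
[ 207    0   41  197 5298] ((0.5703201293945312, 0.25330284237861633), (0.08162257820367813, 0.015842245891690254), 7.596610069274902) z [0.1538 0.1563 0.1578]
[ 286    0   53  201 5527] ((0.5643802881240845, 0.29160276055336), (0.08611797541379929, 0.01642211340367794), 3.9570236206054688) z [0.1503 0.1532 0.1548]
t 41.0 p [0.6376 0.2782 0.1491] x [-0.017 -0.003 -1.   ] z [-0.167  0.986 -0.001] F [-0.1 -0.1 -1.5] w 0.014 q [ 0.31  0.51  1.33  0.    1.31 -1.43]
psi 99.59 D [0. 0. 0.] dp units now [0. 0. 0.] len 0.0
ang units [ 0.043 -0.001 -0.011] dp units after turn [0. 0. 0.]
t 41.05 p [0.6375 0.2784 0.1491] x [-0.017 -0.003 -1.   ] z [-0.167  0.986 -0.   ] F [-0.2  0.2 -1.7] w 0.0142 q [ 0.31  0.51  1.33  0.    1.31 -1.43]
psi 99.6 D [ 0.002   0.003  -0.1091] dp units now [ 0.908 -0.036  0.022] len 0.109
ang units [-0.001 -0.    -0.011] dp units after turn [ 0.909 -0.021  0.022]
```

View pics/16.png

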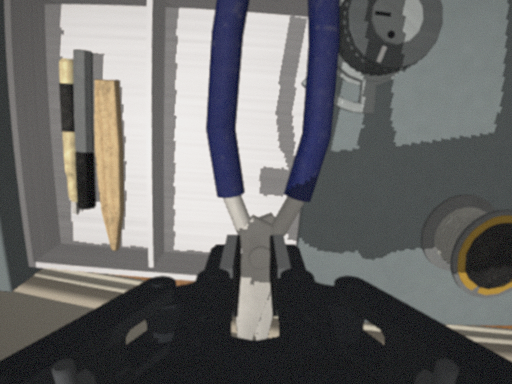

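Axis is now 5.8° as wanted. The handle's edge is close to the box front (px 335 against 298 at the edge), so I'll shift 5 mm toward the divider and lower in two stages.

>>> {"fn": "arm_command", "kwargs": {
  "series": [
    {"dp": [0,0,-0.045],"angular": [0,0,-0.011],"gripper": 8},
    {"dp": [0.25,0,0],"angular": [0,0,0],"gripper": 8},
    {"dp": [0.25,0,0],"angular": [0,0,0],"gripper": 8},
    {"dp": [0,0,0],"angular": [0,0,0],"gripper": 8},
    {"dp": [0,0,0],"angular": [0,0,0],"gripper": 8},
    {"dp": [0,0,0],"angular": [0,0,0],"gripper": 8},
    {"dp": [0,0,0],"angular": [0,0,0],"gripper": 8},
    {"dp": [0,0,0],"angular": [0,0,0],"gripper": 8}
  ]
}}

```text
clock: 42.05
position: [0.641, 0.2719, 0.0937]
ee_rot: [-0.459, 0.543, -0.453, -0.537]
contact_force: [0.7, -0.8, -2.2]
width: 0.014
```

```bash
python3 held.py blue; python3 - <<'E'
from h import *
o=np.array([.5823,.4315]);th=np.radians(95.7);X=np.array([np.cos(th),np.sin(th)]);Y=np.array([-X[1],X[0]])
p=o-.163*X-.041*Y; print(p); go(p[0],p[1],.034,99.7)
b=grab('wrist'); pc=cloud(b); d=pc[...,:2]-o; u=d@X; v=d@Y
m=(v>.02)&(v<.06)
for lo in np.arange(-.27,-.10,.004):
    k=pc[m&(u>=lo)&(u<lo+.004)][:,2]
    if len(k)>10: print((lo+.002).round(3),np.percentile(k,[10,50,90]).round(3),end='; ')
E
```

```text
[ 207    0   40  197 5278] ((0.5740649104118347, 0.2468036562204361), (0.08177094161510468, 0.015781158581376076), 7.9375176429748535) z [0.0959 0.0985 0.1004]
[ 286    0   52  201 5358] ((0.5681629776954651, 0.28517866134643555), (0.08610368520021439, 0.015928510576486588), 4.355191230773926) z [0.0924 0.0954 0.0976]
t 42.1 p [0.6411 0.272  0.0937] x [ 0.011  0.001 -1.   ] z [-0.168  0.986 -0.001] F [-0.2 -1.2 -2.3] w 0.0141 q [ 0.3   0.54  1.43 -0.    1.16 -1.44]
psi 99.65 D [0. 0. 0.] dp units now [0. 0. 0.] len 0.0
ang units [ 0.044 -0.     0.007] dp units after turn [0. 0. 0.]
[0.6392864  0.27337805]
t 42.1 p [0.6411 0.272  0.0937] x [ 0.011  0.001 -1.   ] z [-0.168  0.986 -0.001] F [-0.2 -1.2 -2.3] w 0.0141 q [ 0.3   0.54  1.43 -0.    1.16 -1.44]
psi 99.65 D [-0.0018  0.0014 -0.0597] dp units now [0.498 0.018 0.015] len 0.06
ang units [-0.001 -0.001  0.007] dp units after turn [0.498 0.013 0.014]
-0.268 [0.018 0.019 0.019]; -0.264 [0.018 0.019 0.02 ]; -0.26 [0.018 0.019 0.019]; -0.248 [0.052 0.052 0.053]; -0.244 [0.024 0.044 0.053]; -0.24 [0.018 0.02  0.047]; -0.236 [0.018 0.01
[... 198 characters left out ...]
.02 ]; -0.204 [0.018 0.019 0.02 ]; -0.192 [0.094 0.096 0.097]; -0.188 [0.097 0.098 0.1  ]; -0.184 [0.098 0.099 0.1  ]; -0.18 [0.018 0.096 0.099]; -0.176 [0.018 0.019 0.02 ]; -0.172 [0.018 0.235 0.235]; -0.168 [0.018 0.019 0.02 ]; -0.164 [0.018 0.019 0.02 ]; -0.16 [0.018 0.019 0.02 ]; -0.156 [0.018 0.019 0.019]; -0.152 [0.018 0.019 0.02 ]; -0.148 [0.018 0.092 0.095]; -0.144 [0.019 0.095 0.097]; -0.14 [0.018 0.095 0.097]; -0.136 [0.092 0.094 0.095]; -0.132 [0.092 0.094 0.095]; -0.128 [0.083 0.093 0.095]; -0.124 [0.084 0.086 0.094]; -0.12 [0.085 0.086 0.094]; -0.116 [0.021 0.085 0.093]; -0.112 [0.085 0.09  0.117]; -0.108 [0.085 0.095 0.124]; -0.104 [0.085 0.095 0.126]; -0.1 [0.085 0.094 0.126];
```

>>> {"fn": "arm_command", "kwargs": {
  "series": [
    {"dp": [0.1,0.015,0],"angular": [0,0,0.007],"gripper": 8},
    {"dp": [0.15,0,0],"angular": [0,0,0],"gripper": 8},
    {"dp": [0.15,0,0],"angular": [0,0,0],"gripper": 8},
    {"dp": [0.08,0,0],"angular": [0,0,0],"gripper": 8},
    {"dp": [0,0,0],"angular": [0,0,0],"gripper": 8},
    {"dp": [0,0,0],"angular": [0,0,0],"gripper": 8},
    {"dp": [0,0,0],"angular": [0,0,0],"gripper": 8},
    {"dp": [0,0,0],"angular": [0,0,0],"gripper": 8}
  ]
}}

```text
clock: 43.15
position: [0.6414, 0.2686, 0.0335]
ee_rot: [-0.456, 0.542, -0.457, -0.538]
contact_force: [-0.9, -2.6, 1.0]
width: 0.0135
```

```bash
python3 held.py blue
```

```text
[ 207    0   40  197 5405] ((0.5743791460990906, 0.2435491532087326), (0.08158142864704132, 0.015750300139188766), 7.90272855758667) z [0.0366 0.0393 0.0411]
[ 287    0   51  200 5356] ((0.5683488845825195, 0.2818697392940521), (0.08572620898485184, 0.015873437747359276), 4.401914119720459) z [0.0332 0.0361 0.0379]
t 43.2 p [0.6414 0.2686 0.0336] x [ 0.003 -0.005 -1.   ] z [-0.167  0.986 -0.006] F [ 0.9 -2.9  0.1] w 0.0135 q [ 0.3   0.6   1.49 -0.01  1.06 -1.44]
psi 99.63 D [0. 0. 0.] dp units now [0. 0. 0.] len 0.0
ang units [ 0.044 -0.003  0.002] dp units after turn [0. 0. 0.]
```

>>> {"fn": "arm_command", "kwargs": {
  "series": [
    {"dp": [0,0,0.03],"angular": [0,0,0],"gripper": 8},
    {"dp": [0,0,0.03],"angular": [0,0,0],"gripper": 8},
    {"dp": [0,0,0],"angular": [0,0,0],"gripper": 8},
    {"dp": [0,0,0],"angular": [0,0,0],"gripper": 8},
    {"dp": [0,0,0],"angular": [0,0,0],"gripper": 8},
    {"dp": [0,0,0],"angular": [0,0,0],"gripper": 8},
    {"dp": [0,0,0],"angular": [0,0,0],"gripper": 8},
    {"dp": [0,0,0],"angular": [0,0,0],"gripper": 8}
  ]
}}

```text
clock: 44.2
position: [0.6415, 0.2677, 0.0338]
ee_rot: [-0.451, 0.546, -0.46, -0.535]
contact_force: [-0.1, -4.2, -0.4]
width: 0.014
```

Blocked at the rear side by light contact (4 N), so it sits against the bay's rear wall. Releasing and looking.

>>> {"fn": "arm_command", "kwargs": {
  "series": [
    {"dp": [0,0,-0.01],"angular": [0,0,0],"gripper": 22},
    {"dp": [0,0,0],"angular": [0,0,0],"gripper": 22},
    {"dp": [0,0,0],"angular": [0,0,0],"gripper": 22},
    {"dp": [-0.15,0,0],"angular": [0,0,0],"gripper": 22},
    {"dp": [-0.3,0,0],"angular": [0,0,0],"gripper": 22},
    {"dp": [-0.45,-0.1,-0.2],"angular": [0,0,0],"gripper": 22},
    {"dp": [-0.45,-0.1,-0.2],"angular": [0,0,0],"gripper": 22},
    {"dp": [-0.2,0,0],"angular": [0,0,0],"gripper": 40}
  ]
}}

```text
clock: 45.2
position: [0.672, 0.2307, 0.229]
ee_rot: [-0.451, 0.545, -0.458, -0.538]
contact_force: [-0.4, -0.9, -0.4]
width: 0.0391
```

```bash
python3 - <<'E'
from h import *
o=np.array([.5823,.4315]);th=np.radians(95.7);X=np.array([np.cos(th),np.sin(th)]);Y=np.array([-X[1],X[0]])
b=grab('wrist'); pc=cloud(b); d=pc[...,:2]-o; u=d@X; v=d@Y
for vv in (-.03,.02,.06):
  m=(v>vv)&(v<vv+.01); print('v',vv)
  for lo in np.arange(-.39,-.10,.004):
    k=pc[m&(u>=lo)&(u<lo+.004)][:,2]
    if len(k)>3: print((lo+.002).round(3),np.median(k).round(3),end='; ')
  print()
h=cv2.cvtColor(b['image'],cv2.COLOR_BGR2HSV); m=cv2.inRange(h,(110,80,30),(130,255,255)); m[(pc[...,2]>.06)|(pc[...,2]<.015)]=0
n,l,s,c=cv2.connectedComponentsWithStats(m)
for i in range(1,n):
    if s[i,4]>200:
        q=np.c_[u[l==i],v[l==i],pc[l==i][:,2]]; print(s[i,4],np.percentile(q,[2,50,98],axis=0).round(4).tolist())
st(); cv2.imwrite('pics/17.png',b['image'])
E
```

```text
v -0.03
-0.364 0.084; -0.36 0.083; -0.356 0.084; -0.352 0.074; -0.348 0.043; -0.344 0.019; -0.34 0.019; -0.336 0.019; -0.332 0.018; -0.328 0.031; -0.324 0.032; -0.32 0.031; -0.316 0.03; -0.312 0.038; -0.308 0.039; -0.304 0.038; -0.3 0.033; -0.296 0.029; -0.292 0.029; -0.288 0.029; -0.284 0.028; -0.28 0.027; -0.276 0.019; -0.272 0.019; -0.268 0.019; -0.264 0.018; -0.26 0.018; -0.256 0.018; -0.252 0.019; -0.248 0.053; -0.244 0.051; -0.24 0.019; -0.236 0.019; -0.232 0.018; -0.228 0.019; -0.224 0.019; -0.22 0.019; -0.216 0.018; -0.212 0.018; -0.208 0.019; -0.204 0.019; -0.2 0.018; -0.196 0.019; -0.192 0.018; -0.188 0.02; -0.184 0.029; -0.18 0.029; -0.176 0.02; -0.172 0.021; -0.168 0.02; -0.164 0.027; -0.16 0.029; -0.156 0.029; -0.152 0.019; -0.148 0.019; -0.144 0.019; -0.14 0.019; -0.136 0.018; -0.132 0.019; -0.128 0.02; -0.124 0.085; -0.12 0.085; -0.116 0.042; -0.112 0.086; -0.108 0.086; -0.104 0.086; -0.1 0.086; 
v 0.02
-0.364 0.083; -0.36 0.084; -0.356 0.084; -0.352 0.074; -0.348 0.043; -0.344 0.021; -0.34 0.019; -0.336 0.019; -0.332 0.018; -0.328 0.031; -0.324 0.033; -0.32 0.032; -0.
[... 1300 characters left out ...]
 0.019; -0.204 0.019; -0.2 0.019; -0.196 0.027; -0.192 0.032; -0.188 0.031; -0.184 0.029; -0.18 0.019; -0.176 0.019; -0.172 0.019; -0.168 0.019; -0.164 0.019; -0.16 0.019; -0.156 0.028; -0.152 0.032; -0.148 0.031; -0.144 0.03; -0.14 0.019; -0.136 0.019; -0.132 0.019; -0.128 0.019; -0.124 0.085; -0.12 0.095; -0.116 0.101; -0.112 0.125; -0.108 0.127; -0.104 0.127; -0.1 0.127; 
1083 [[-0.197, -0.0113, 0.0288], [-0.1906, 0.0418, 0.0314], [-0.1833, 0.0904, 0.0333]]
1040 [[-0.1579, -0.0114, 0.0284], [-0.1515, 0.0409, 0.0314], [-0.1452, 0.0898, 0.0334]]
t 45.25 p [0.6725 0.232  0.2319] x [ 0.007 -0.012 -1.   ] z [-0.174  0.985 -0.013] F [0.8 0.5 2.6] w 0.0398 q [ 0.24  0.48  1.18 -0.01  1.48 -1.5 ]
```

View pics/17.png

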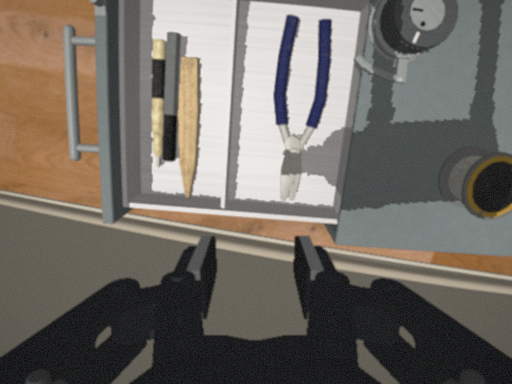

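Blue pliers lie flat at u = -0.171, but about 17 mm is still free behind them (px 330–350). I'll nudge them back with closed fingers to make room for the red pair.

>>> {"fn": "arm_command", "kwargs": {
  "series": [
    {"dp": [0,0.37,-0.05],"angular": [0.047,0,0],"gripper": 0},
    {"dp": [0,0.37,-0.05],"angular": [0,0,0.013],"gripper": 0},
    {"dp": [0.4,0,0],"angular": [0,0,0],"gripper": 0},
    {"dp": [0.4,0,0],"angular": [0,0,0],"gripper": 0},
    {"dp": [0.3,0,0],"angular": [0,0,0],"gripper": 0},
    {"dp": [0,0,0],"angular": [0,0,0],"gripper": 0},
    {"dp": [0,0,0],"angular": [0,0,0],"gripper": 0},
    {"dp": [0,0,0],"angular": [0,0,0],"gripper": 0}
  ],
  "grip_force": 60
}}

```text
clock: 46.25
position: [0.5831, 0.2147, 0.1027]
ee_rot: [0.473, -0.525, 0.475, 0.526]
contact_force: [0.1, -0.1, 0.4]
width: 0.0002
```

```bash
python3 - <<'E'
from h import *
go(.5862,.2108,.027,95.7)
E
```

```text
t 46.25 p [0.5831 0.2147 0.1027] x [-0.003 -0.001 -1.   ] z [-0.103  0.995 -0.001] F [ 0.1 -0.1  0.4] w 0.0002 q [ 0.24  0.44  1.59 -0.    1.12 -1.43]
psi 95.91 D [ 0.0031 -0.0039 -0.0757] dp units now [ 0.631 -0.024 -0.034] len 0.076
ang units [ 0.002 -0.001 -0.002] dp units after turn [ 0.631 -0.022 -0.035]
```

>>> {"fn": "arm_command", "kwargs": {
  "series": [
    {"dp": [0,-0.02,-0.04],"angular": [0,0,0],"gripper": 0},
    {"dp": [0.31,0,0],"angular": [0,0,0],"gripper": 0},
    {"dp": [0.31,0,0],"angular": [0,0,0],"gripper": 0},
    {"dp": [0,0,0],"angular": [0,0,0],"gripper": 0},
    {"dp": [0,0,0.06],"angular": [0,0,0],"gripper": 0},
    {"dp": [0,0,0.06],"angular": [0,0,0],"gripper": 0},
    {"dp": [0,0,0.06],"angular": [0,0,0],"gripper": 0},
    {"dp": [0,0,0],"angular": [0,0,0],"gripper": 0}
  ]
}}

```text
clock: 47.25
position: [0.5931, 0.2345, 0.0385]
ee_rot: [-0.479, 0.529, -0.468, -0.521]
contact_force: [-1.4, 0.2, -0.2]
width: -0.0002
```

```bash
python3 - <<'E'
from h import *
s=st(); o=np.array([.5823,.4315]);th=np.radians(95.7);X=np.array([np.cos(th),np.sin(th)]);Y=np.array([-X[1],X[0]])
d=s['position'][:2]-o; print('u',d@X,'v',d@Y)
E
```

```text
t 47.25 p [0.5931 0.2345 0.0385] x [ 0.019  0.004 -1.   ] z [-0.103  0.995  0.002] F [-1.4  0.2 -0.2] w -0.0002 q [ 0.27  0.51  1.64 -0.    0.97 -1.41]
u -0.19712016715754183 v 0.008792526710356309
```

>>> {"fn": "arm_command", "kwargs": {
  "series": [
    {"dp": [0,0,-0.21],"angular": [0,0,0.015],"gripper": 0},
    {"dp": [0,0,0],"angular": [0,0,0],"gripper": 0},
    {"dp": [0.12,0,0],"angular": [0,0,0],"gripper": 0},
    {"dp": [0,0,0],"angular": [0,0,0],"gripper": 0},
    {"dp": [0,0,0],"angular": [0,0,0],"gripper": 0},
    {"dp": [0,0,0],"angular": [0,0,0],"gripper": 0},
    {"dp": [0,0,0],"angular": [0,0,0],"gripper": 0},
    {"dp": [0,0,0],"angular": [0,0,0],"gripper": 0}
  ]
}}

```text
clock: 48.25
position: [0.595, 0.2116, 0.0238]
ee_rot: [0.473, -0.524, 0.473, 0.527]
contact_force: [-0.4, -0.6, -0.2]
width: -0.0
```

```bash
python3 - <<'E'
from h import *
s=st(); o=np.array([.5823,.4315]);th=np.radians(95.7);X=np.array([np.cos(th),np.sin(th)]);Y=np.array([-X[1],X[0]])
d=s['position'][:2]-o; print('u',d@X,'v',d@Y)
E
```

```text
t 48.25 p [0.595  0.2116 0.0238] x [-0.004  0.003 -1.   ] z [-0.105  0.994  0.003] F [-0.4 -0.6 -0.2] w -0.0 q [ 0.23  0.53  1.65  0.    0.96 -1.45]
u -0.2200690693826176 v 0.009158916541930646
```

>>> {"fn": "arm_command", "kwargs": {
  "series": [
    {"dp": [0,0.07,0],"angular": [0,0,0],"gripper": 0},
    {"dp": [0,0,0.05],"angular": [0,0,0],"gripper": 0},
    {"dp": [0,0,0.05],"angular": [0,0,0],"gripper": 0},
    {"dp": [0,0,0.05],"angular": [0,0,0],"gripper": 0},
    {"dp": [0,0,0.05],"angular": [0,0,0],"gripper": 0},
    {"dp": [0,0,0],"angular": [0,0,0],"gripper": 0},
    {"dp": [0,0,0],"angular": [0,0,0],"gripper": 0},
    {"dp": [0,0,0],"angular": [0,0,0],"gripper": 0}
  ]
}}

```text
clock: 49.25
position: [0.5835, 0.2361, 0.0245]
ee_rot: [0.473, -0.525, 0.473, 0.527]
contact_force: [-0.5, -1.4, -0.3]
width: 0.0002
```

```bash
cat > bay.py <<'E'
from h import *
s=st(); o=np.array([.5823,.4315]);th=np.radians(95.7);X=np.array([np.cos(th),np.sin(th)]);Y=np.array([-X[1],X[0]])
d=s['position'][:2]-o; print('TCP u',(d@X).round(4),'v',(d@Y).round(4))
b=grab('wrist'); pc=cloud(b); d=pc[...,:2]-o; u=d@X; v=d@Y
h=cv2.cvtColor(b['image'],cv2.COLOR_BGR2HSV)
for nm,lo,hi in (('blue',(110,80,30),(130,255,255)),('red',(0,120,60),(8,255,255))):
    m=cv2.inRange(h,lo,hi); m[(pc[...,2]>.07)|(pc[...,2]<.015)|(abs(u+.19)>.1)|(abs(v)>.12)]=0
    n,l,st_,c=cv2.connectedComponentsWithStats(m)
    for i in range(1,n):
        if st_[i,4]>150:
            q=np.c_[u[l==i],v[l==i],pc[l==i][:,2]]; print(nm,st_[i,4],np.percentile(q,[2,50,98],axis=0).round(4).tolist())
m=(v>.02)&(v<.06)
print([((lo+.0015).round(4),np.median(pc[m&(u>=lo)&(u<lo+.003)][:,2]).round(3)) for lo in np.arange(-.372,-.34,.003) if (m&(u>=lo)&(u<lo+.003)).sum()>3])
E
python3 bay.py
```

```text
t 49.25 p [0.5835 0.2361 0.0245] x [-0.003  0.002 -1.   ] z [-0.106  0.994  0.002] F [-0.5 -1.4 -0.3] w 0.0002 q [ 0.27  0.53  1.66  0.    0.96 -1.41]
TCP u -0.1945 v 0.0182
blue 4096 [[-0.1863, 0.0147, 0.028], [-0.1789, 0.06, 0.0311], [-0.1707, 0.0918, 0.0329]]
blue 4818 [[-0.1462, 0.003, 0.0263], [-0.141, 0.0513, 0.031], [-0.1341, 0.09, 0.0328]]
[]
```

>>> {"fn": "arm_command", "kwargs": {
  "series": [
    {"dp": [0,0,0.05],"angular": [0,0,0],"gripper": 0},
    {"dp": [0,0,0],"angular": [0,0,0],"gripper": 0},
    {"dp": [0,0,-0.08],"angular": [0,0,0],"gripper": 0},
    {"dp": [-0.4,0,0],"angular": [0,0,0],"gripper": 0},
    {"dp": [-0.45,0,0],"angular": [0,0,0],"gripper": 0},
    {"dp": [-0.45,0,0],"angular": [0.067,0,0],"gripper": 0},
    {"dp": [-0.45,0,0],"angular": [0.067,0,0],"gripper": 30},
    {"dp": [0,0,0],"angular": [0,0,0],"gripper": 45}
  ]
}}

```text
clock: 50.3
position: [0.5848, 0.2294, 0.2392]
ee_rot: [0.526, -0.469, 0.528, 0.473]
contact_force: [0.1, 0.1, 0.4]
width: 0.0357
```

```bash
python3 bay.py; python3 -c "
from h import *
go(.4025,-.3557,.22,83.9)"
```

```text
t 50.3 p [0.5848 0.2294 0.2392] x [-0.005  0.002 -1.   ] z [0.112 0.994 0.001] F [0.1 0.1 0.4] w 0.0357 q [ 0.26  0.35  1.37  0.    1.42 -1.2 ]
TCP u -0.2013 v 0.0176
blue 836 [[-0.1413, -0.0127, 0.0287], [-0.1337, 0.0401, 0.0314], [-0.1276, 0.0886, 0.0331]]
blue 835 [[-0.1794, -0.0113, 0.0292], [-0.1726, 0.0419, 0.0313], [-0.1644, 0.0902, 0.0332]]
[(np.float64(-0.3615), np.float64(0.083)), (np.float64(-0.3585), np.float64(0.084)), (np.float64(-0.3555), np.float64(0.083)), (np.float64(-0.3525), np.float64(0.075)), (np.float64(-0.3495), np.float64(0.066)), (np.float64(-0.3465), np.float64(0.042)), (np.float64(-0.3435), np.float64(0.019)), (np.float64(-0.3405), np.float64(0.019))]
t 50.35 p [0.5833 0.229  0.2363] x [-0.011  0.001 -1.   ] z [ 0.112  0.994 -0.001] F [-1.  -0.6  0.8] w 0.0431 q [ 0.26  0.36  1.37  0.    1.42 -1.2 ]
psi 83.57 D [-0.1808 -0.5847 -0.0163] dp units now [ 0.149  0.949 -5.01 ] len 0.612
ang units [-0.004 -0.    -0.007] dp units after turn [ 0.136  0.98  -5.005]
```

Blue now spans -0.182..-0.126, which leaves about 61 mm for the red pair. On to the red pliers.

>>> {"fn": "arm_command", "kwargs": {
  "series": [
    {"dp": [0.02,0.088,-0.455],"angular": [0,0,0],"gripper": 45},
    {"dp": [0.02,0.088,-0.455],"angular": [0,0,0],"gripper": 45},
    {"dp": [0.02,0.088,-0.455],"angular": [0,0,0],"gripper": 45},
    {"dp": [0,0.088,-0.455],"angular": [0,0,0],"gripper": 45},
    {"dp": [0,0.088,-0.455],"angular": [0,0,0],"gripper": 45},
    {"dp": [0,0.088,-0.455],"angular": [0,0,0],"gripper": 45},
    {"dp": [0,0.088,-0.455],"angular": [0,0,0],"gripper": 45},
    {"dp": [0,0.088,-0.455],"angular": [0,0,0],"gripper": 45}
  ]
}}

```text
clock: 51.35
position: [0.4405, -0.2049, 0.215]
ee_rot: [0.517, -0.464, 0.532, 0.484]
contact_force: [1.4, -0.3, -0.2]
width: 0.0452
```

>>> {"fn": "arm_command", "kwargs": {
  "series": [
    {"dp": [0,0.088,-0.455],"angular": [0,0,0],"gripper": 45},
    {"dp": [0,0.088,-0.455],"angular": [0,0,0],"gripper": 45},
    {"dp": [0,0.088,-0.455],"angular": [0,0,0],"gripper": 45},
    {"dp": [0,0,0],"angular": [0,0,0],"gripper": 45},
    {"dp": [0,0,0],"angular": [0,0,0],"gripper": 45},
    {"dp": [0,0,0],"angular": [0,0,0],"gripper": 45},
    {"dp": [0,0,0],"angular": [0,0,0],"gripper": 45},
    {"dp": [0,0,0],"angular": [0,0,0],"gripper": 45}
  ]
}}

```text
clock: 52.35
position: [0.3845, -0.3658, 0.2045]
ee_rot: [0.517, -0.457, 0.532, 0.491]
contact_force: [-1.2, -0.2, -0.1]
width: 0.045
```

```bash
python3 - <<'E'
from h import *
b=grab('wrist')
blobs(b,box=(.2,.55,-.46,-.2)); go(.4025,-.3557,.012,83.9)
h=cv2.cvtColor(b['image'],cv2.COLOR_BGR2HSV); m=cv2.inRange(h,(0,120,60),(8,255,255)); m[330:]=0
n,l,s,c=cv2.connectedComponentsWithStats(m)
for i in range(1,n):
    if s[i,4]>200:
        ys,xs=np.where(l==i); q=plane(b,np.c_[xs,ys],.012)[:,:2].astype(np.float32); print('red',s[i],cv2.minAreaRect(q))
cv2.imwrite('pics/18.png',b['image'])
E
```

```text
px [263. 147.] A 3929 ctr (0.3611 -0.3515) L 0.194 W 0.057 axis -5.6 bgr [ 84.  90. 143.] ztop 0.0134
px [393. 133.] A 192 ctr (0.3478 -0.2067) L 0.024 W 0.013 axis 85.0 bgr [105. 106. 107.] ztop 0.023
px [230. 282.] A 3904 ctr (0.4952 -0.4135) L 0.121 W 0.092 axis 6.9 bgr [151. 165. 171.] ztop 0.0167
t 52.4 p [ 0.3845 -0.3658  0.2046] x [-0.047  0.023 -0.999] z [0.102 0.995 0.018] F [-0.4  0.4  0.1] w 0.045 q [-0.88  0.25  1.61 -0.02  1.33 -2.34]
psi 84.17 D [ 0.018   0.0101 -0.1926] dp units now [ 1.597 -0.219  0.071] len 0.194
ang units [ 0.003  0.011 -0.031] dp units after turn [ 1.605 -0.14   0.1  ]
red [ 238   67   17  104 1079] ((0.31743720173835754, -0.3668685555458069), (0.01656220853328705, 0.10774193704128265), 85.88626098632812)
red [ 273   66   16  104 1030] ((0.3202720284461975, -0.328595906496048), (0.015520158223807812, 0.10781442373991013), 85.46385192871094)
```

>>> {"fn": "arm_command", "kwargs": {
  "series": [
    {"dp": [0,-0.09,0.03],"angular": [-0.009,0.011,-0.031],"gripper": 45},
    {"dp": [0.4,0,0],"angular": [0,0,0],"gripper": 45},
    {"dp": [0.4,0,0],"angular": [0,0,0],"gripper": 45},
    {"dp": [0.4,0,0],"angular": [0,0,0],"gripper": 45},
    {"dp": [0.25,0,0],"angular": [0,0,0],"gripper": 45},
    {"dp": [0,0,0],"angular": [0,0,0],"gripper": 45},
    {"dp": [0,0,0],"angular": [0,0,0],"gripper": 45},
    {"dp": [0,0,0],"angular": [0,0,0],"gripper": 45}
  ]
}}

```text
clock: 53.4
position: [0.4018, -0.3653, 0.0317]
ee_rot: [0.52, -0.485, 0.52, 0.474]
contact_force: [-0.3, -1.0, 1.3]
width: 0.0452
```

```bash
python3 - <<'E'
from h import *
go(.402,-.355,.001,85)
E
```

```text
t 53.4 p [ 0.4018 -0.3653  0.0317] x [ 0.011 -0.011 -1.   ] z [ 0.081  0.997 -0.01 ] F [-0.3 -1.   1.3] w 0.0452 q [-0.87  0.41  1.86  0.    0.85 -2.36]
psi 85.33 D [ 0.0002  0.0103 -0.0307] dp units now [0.255 0.008 0.088] len 0.032
ang units [ 0.004 -0.006  0.007] dp units after turn [0.256 0.006 0.085]
```

>>> {"fn": "arm_command", "kwargs": {
  "series": [
    {"dp": [0,0.005,0.085],"angular": [0.004,-0.006,0.007],"gripper": 45},
    {"dp": [0.13,0,0],"angular": [0,0,0],"gripper": 45},
    {"dp": [0.13,0,0],"angular": [0,0,0],"gripper": 45},
    {"dp": [0.02,0,0],"angular": [0,0,0],"gripper": 45},
    {"dp": [0,0,0],"angular": [0,0,0],"gripper": 45},
    {"dp": [0,0,0],"angular": [0,0,0],"gripper": 45},
    {"dp": [0,0,0],"angular": [0,0,0],"gripper": 45},
    {"dp": [0,0,0],"angular": [0,0,0],"gripper": 45}
  ]
}}

```text
clock: 54.4
position: [0.4038, -0.3559, -0.0007]
ee_rot: [0.521, -0.48, 0.521, 0.475]
contact_force: [-0.4, 0.1, 0.1]
width: 0.0448
```

```bash
python3 - <<'E'
from h import *
go(.402,-.355,.001,85)
E
```

```text
t 54.4 p [ 0.4038 -0.3559 -0.0007] x [ 0.004 -0.005 -1.   ] z [ 0.088  0.996 -0.004] F [-0.4  0.1  0.1] w 0.0448 q [-0.85  0.45  1.9   0.    0.78 -2.33]
psi 84.97 D [-0.0018  0.0009  0.0017] dp units now [-0.015  0.016  0.006] len 0.003
ang units [-0.    -0.003  0.003] dp units after turn [-0.014  0.016  0.006]
```

>>> {"fn": "arm_command", "kwargs": {
  "series": [
    {"dp": [-0.025,0,0],"angular": [0,0,0],"gripper": 45},
    {"dp": [0,0,0],"angular": [0,0,0],"gripper": 10},
    {"dp": [0,0,0],"angular": [0,0,0],"gripper": 10},
    {"dp": [0,0,0],"angular": [0,0,0],"gripper": 10},
    {"dp": [0,0,0],"angular": [0,0,0],"gripper": 10},
    {"dp": [0,0,0],"angular": [0,0,0],"gripper": 10},
    {"dp": [-0.1,0,0],"angular": [0,0,0],"gripper": 10},
    {"dp": [-0.25,0,0],"angular": [0,0,0],"gripper": 10}
  ],
  "grip_force": 110
}}

```text
clock: 55.4
position: [0.4024, -0.3542, 0.0445]
ee_rot: [0.522, -0.478, 0.521, 0.477]
contact_force: [-0.6, -0.3, -1.2]
width: 0.0184
```

>>> {"fn": "arm_command", "kwargs": {
  "series": [
    {"dp": [-0.35,0,0],"angular": [0,0,0],"gripper": 10},
    {"dp": [-0.35,0,0],"angular": [0,0,0],"gripper": 10},
    {"dp": [-0.25,0,0],"angular": [0,0,0],"gripper": 10},
    {"dp": [0,0,0],"angular": [0,0,0],"gripper": 10},
    {"dp": [0,0,0],"angular": [0,0,0],"gripper": 10},
    {"dp": [0,0,0],"angular": [0,0,0],"gripper": 10},
    {"dp": [0,0,0],"angular": [0,0,0],"gripper": 10},
    {"dp": [0,0,0],"angular": [0,0,0],"gripper": 10}
  ]
}}

```text
clock: 56.4
position: [0.4009, -0.3527, 0.161]
ee_rot: [0.522, -0.477, 0.521, 0.478]
contact_force: [-0.2, 0.5, -1.9]
width: 0.0186
```

```bash
python3 held.py red; python3 - <<'E'
from h import *
o=np.array([.5823,.4315]);th=np.radians(95.7);X=np.array([np.cos(th),np.sin(th)]);Y=np.array([-X[1],X[0]])
p=o-.2125*X-.042*Y; print(p)
go(p[0],p[1],.15,95.7)
E
```

```text
[ 192    0   43  195 4573] ((0.3289351165294647, -0.3657659590244293), (0.01548380870372057, 0.07899003475904465), 87.79850769042969) z [0.1673 0.1698 0.1712]
[ 284    0   40  173 4208] ((0.3273167014122009, -0.3259570300579071), (0.014845671132206917, 0.0694996640086174), 83.97953033447266) z [0.1657 0.1685 0.17  ]
t 56.45 p [ 0.4009 -0.3527  0.1609] x [-0.001  0.001 -1.   ] z [0.088 0.996 0.001] F [ 0.7 -0.7 -1.1] w 0.0187 q [-0.85  0.27  1.7   0.    1.17 -2.33]
psi 84.96 D [0. 0. 0.] dp units now [0. 0. 0.] len 0.0
ang units [-0.119  0.001 -0.001] dp units after turn [0. 0. 0.]
[0.64519778 0.22422212]
t 56.45 p [ 0.4009 -0.3527  0.1609] x [-0.001  0.001 -1.   ] z [0.088 0.996 0.001] F [ 0.7 -0.7 -1.1] w 0.0187 q [-0.85  0.27  1.7   0.    1.17 -2.33]
psi 84.96 D [ 0.2443  0.5769 -0.0109] dp units now [ 0.096 -1.606  4.968] len 0.627
ang units [-0.119  0.001 -0.001] dp units after turn [ 0.091 -2.503  4.582]
```

Red is held level and square to the jaws. Carrying it to the free half of the rear bay.

>>> {"fn": "arm_command", "kwargs": {
  "series": [
    {"dp": [0,0,0],"angular": [-0.06,0,0],"gripper": 8},
    {"dp": [0,0,0],"angular": [-0.06,0,0],"gripper": 8},
    {"dp": [0,-0.21,0.38],"angular": [0,0,0],"gripper": 8},
    {"dp": [0,-0.21,0.38],"angular": [0,0,0],"gripper": 8},
    {"dp": [0,-0.21,0.38],"angular": [0,0,0],"gripper": 8},
    {"dp": [0,-0.21,0.38],"angular": [0,0,0],"gripper": 8},
    {"dp": [0,-0.21,0.38],"angular": [0,0,0],"gripper": 8},
    {"dp": [0,-0.21,0.38],"angular": [0,0,0],"gripper": 8}
  ]
}}

```text
clock: 57.45
position: [0.5263, -0.0614, 0.1593]
ee_rot: [0.475, -0.524, 0.475, 0.524]
contact_force: [0.5, -0.5, -1.9]
width: 0.0183
```

>>> {"fn": "arm_command", "kwargs": {
  "series": [
    {"dp": [0,-0.21,0.38],"angular": [0,0,0],"gripper": 8},
    {"dp": [0,-0.21,0.38],"angular": [0,0,0],"gripper": 8},
    {"dp": [0,-0.21,0.38],"angular": [0,0,0],"gripper": 8},
    {"dp": [0,-0.21,0.38],"angular": [0,0,0],"gripper": 8},
    {"dp": [0,-0.21,0.38],"angular": [0,0,0],"gripper": 8},
    {"dp": [0,-0.2,0.35],"angular": [0,0,0],"gripper": 8},
    {"dp": [0,0,0],"angular": [0,0,0],"gripper": 8},
    {"dp": [0,0,0],"angular": [0,0,0],"gripper": 8}
  ]
}}

```text
clock: 58.45
position: [0.6531, 0.2354, 0.1555]
ee_rot: [-0.472, 0.525, -0.474, -0.525]
contact_force: [0.0, 0.1, -1.9]
width: 0.0183
```

```bash
python3 held.py red; python3 -c "
from h import *
go(.6452,.2242,.1,95.7)"
```

```text
[ 193    0   38  195 4418] ((0.5848281383514404, 0.20822502672672272), (0.078942209482193, 0.014236615970730782), 7.840954780578613) z [0.1623 0.1645 0.1658]
[ 278    0   45  193 4688] ((0.5802099108695984, 0.24743425846099854), (0.0790269523859024, 0.015823418274521828), 2.631673812866211) z [0.1604 0.163  0.1645]
t 58.5 p [0.6531 0.2353 0.1556] x [-0.001 -0.001 -1.   ] z [-0.104  0.995 -0.001] F [-0.1  0.2 -0.1] w 0.0185 q [ 0.25  0.5   1.34 -0.    1.3  -1.43]
psi 95.95 D [0. 0. 0.] dp units now [0. 0. 0.] len 0.0
ang units [ 0.003 -0.001 -0.001] dp units after turn [0. 0. 0.]
t 58.5 p [0.6531 0.2353 0.1556] x [-0.001 -0.001 -1.   ] z [-0.104  0.995 -0.001] F [-0.1  0.2 -0.1] w 0.0185 q [ 0.25  0.5   1.34 -0.    1.3  -1.43]
psi 95.95 D [-0.0079 -0.0111 -0.0556] dp units now [ 0.463  0.074 -0.085] len 0.057
ang units [ 0.003 -0.001 -0.001] dp units after turn [ 0.463  0.075 -0.086]
```

>>> {"fn": "arm_command", "kwargs": {
  "series": [
    {"dp": [0,0.075,-0.085],"angular": [0,0,0],"gripper": 8},
    {"dp": [0.25,0,0],"angular": [0,0,0],"gripper": 8},
    {"dp": [0.25,0,0],"angular": [0,0,0],"gripper": 8},
    {"dp": [0,0,0],"angular": [0,0,0],"gripper": 8},
    {"dp": [0,0,0],"angular": [0,0,0],"gripper": 8},
    {"dp": [0,0,0],"angular": [0,0,0],"gripper": 8},
    {"dp": [0,0,0],"angular": [0,0,0],"gripper": 8},
    {"dp": [0,0,0],"angular": [0,0,0],"gripper": 8}
  ]
}}

```text
clock: 59.5
position: [0.6443, 0.215, 0.1013]
ee_rot: [-0.476, 0.526, -0.475, -0.522]
contact_force: [0.0, -0.7, -1.6]
width: 0.0184
```

```bash
python3 held.py red; python3 -c "
from h import *
go(.6452,.2242,.032,95.7)"
```

```text
[ 193    0   41  195 4677] ((0.5757748484611511, 0.18868057429790497), (0.07900107651948929, 0.015204628929495811), 8.106119155883789) z [0.1074 0.1097 0.1112]
[ 279    0   44  190 4595] ((0.5709781050682068, 0.22755298018455505), (0.0778312087059021, 0.015204105526208878), 2.2651939392089844) z [0.1057 0.1083 0.1098]
t 59.55 p [0.6443 0.2151 0.1014] x [ 0.005 -0.003 -1.   ] z [-0.096  0.995 -0.003] F [ 0.1  0.3 -0.9] w 0.0185 q [ 0.22  0.51  1.46 -0.    1.17 -1.44]
psi 95.53 D [0. 0. 0.] dp units now [0. 0. 0.] len 0.0
ang units [-0.002 -0.002  0.003] dp units after turn [0. 0. 0.]
t 59.55 p [0.6443 0.2151 0.1014] x [ 0.005 -0.003 -1.   ] z [-0.096  0.995 -0.003] F [ 0.1  0.3 -0.9] w 0.0185 q [ 0.22  0.51  1.46 -0.    1.17 -1.44]
psi 95.53 D [ 0.0009  0.0091 -0.0694] dp units now [ 0.578 -0.012  0.077] len 0.07
ang units [-0.002 -0.002  0.003] dp units after turn [ 0.578 -0.015  0.075]
```

>>> {"fn": "arm_command", "kwargs": {
  "series": [
    {"dp": [0,-0.012,0.075],"angular": [0,0,0.003],"gripper": 8},
    {"dp": [0,0,0],"angular": [0,0,0],"gripper": 8},
    {"dp": [0.12,0,0],"angular": [0,0,0],"gripper": 8},
    {"dp": [0.12,0,0],"angular": [0,0,0],"gripper": 8},
    {"dp": [0,0,0],"angular": [0,0,0],"gripper": 8},
    {"dp": [0,0,0],"angular": [0,0,0],"gripper": 8},
    {"dp": [0,0,0],"angular": [0,0,0],"gripper": 8},
    {"dp": [0,0,0],"angular": [0,0,0],"gripper": 8}
  ]
}}

```text
clock: 60.55
position: [0.6445, 0.225, 0.0695]
ee_rot: [-0.474, 0.524, -0.476, -0.523]
contact_force: [-0.5, 0.3, -2.2]
width: 0.0187
```

```bash
python3 held.py red; python3 -c "
from h import *
go(.6452,.2242,.030,95.7)"
```

```text
[ 193    0   39  195 4388] ((0.5760030746459961, 0.1984262764453888), (0.07901295274496078, 0.014523178339004517), 7.796256065368652) z [0.0763 0.0785 0.0799]
[ 280    0   43  190 4483] ((0.5711153149604797, 0.2376519739627838), (0.07797282934188843, 0.015210176818072796), 2.7678709030151367) z [0.0745 0.077  0.0785]
t 60.6 p [0.6445 0.225  0.0696] x [-0.001 -0.004 -1.   ] z [-0.097  0.995 -0.003] F [-0.5  0.2 -1.5] w 0.0183 q [ 0.24  0.55  1.48 -0.    1.12 -1.43]
psi 95.57 D [0. 0. 0.] dp units now [0. 0. 0.] len 0.0
ang units [-0.001 -0.002 -0.001] dp units after turn [0. 0. 0.]
t 60.6 p [0.6445 0.225  0.0696] x [-0.001 -0.004 -1.   ] z [-0.097  0.995 -0.003] F [-0.5  0.2 -1.5] w 0.0183 q [ 0.24  0.55  1.48 -0.    1.12 -1.43]
psi 95.57 D [ 0.0007 -0.0008 -0.0396] dp units now [ 0.33  -0.006 -0.006] len 0.04
ang units [-0.001 -0.002 -0.001] dp units after turn [ 0.33  -0.005 -0.007]
```

>>> {"fn": "arm_command", "kwargs": {
  "series": [
    {"dp": [0.12,0,0],"angular": [0,0,0],"gripper": 8},
    {"dp": [0.1,0,0],"angular": [0,0,0],"gripper": 8},
    {"dp": [0.08,0,0],"angular": [0,0,0],"gripper": 8},
    {"dp": [0,0,0],"angular": [0,0,0],"gripper": 8},
    {"dp": [0,0,0],"angular": [0,0,0],"gripper": 8},
    {"dp": [0,0,0],"angular": [0,0,0],"gripper": 8},
    {"dp": [0,0,0],"angular": [0,0,0],"gripper": 8},
    {"dp": [0,0,0],"angular": [0,0,0],"gripper": 8}
  ]
}}

```text
clock: 61.6
position: [0.6447, 0.2249, 0.0314]
ee_rot: [-0.474, 0.524, -0.476, -0.523]
contact_force: [-0.2, -0.8, -1.3]
width: 0.0185
```

```bash
python3 held.py red
```

```text
[ 192    0   42  195 4404] ((0.5762755870819092, 0.19854702055454254), (0.07893119752407074, 0.015464531257748604), 7.762576580047607) z [0.0381 0.0403 0.0417]
[ 279    0   44  189 4326] ((0.5711587071418762, 0.23733779788017273), (0.07747334241867065, 0.015135184861719608), 2.513319253921509) z [0.0363 0.0388 0.0403]
t 61.65 p [0.6448 0.225  0.0314] x [-0.    -0.003 -1.   ] z [-0.097  0.995 -0.003] F [-0.2 -0.3 -1.5] w 0.0184 q [ 0.24  0.59  1.52 -0.    1.04 -1.43]
psi 95.57 D [0. 0. 0.] dp units now [0. 0. 0.] len 0.0
ang units [-0.001 -0.002 -0.   ] dp units after turn [0. 0. 0.]
```

Clear, about 6 mm above the floor. Release and rise, then look.

>>> {"fn": "arm_command", "kwargs": {
  "series": [
    {"dp": [0.04,0,0],"angular": [0,0,0],"gripper": 8},
    {"dp": [0,0,0],"angular": [0,0,0],"gripper": 26},
    {"dp": [0,0,0],"angular": [0,0,0],"gripper": 26},
    {"dp": [-0.15,0,0],"angular": [0,0,0],"gripper": 26},
    {"dp": [-0.4,0,0],"angular": [0,0,0],"gripper": 26},
    {"dp": [-0.4,0,0],"angular": [0,0,0],"gripper": 26},
    {"dp": [-0.45,0,0],"angular": [0,0,0],"gripper": 26},
    {"dp": [-0.2,0,-0.2],"angular": [0,0,0],"gripper": 26}
  ]
}}

```text
clock: 62.65
position: [0.6468, 0.2028, 0.2284]
ee_rot: [-0.474, 0.525, -0.475, -0.523]
contact_force: [-0.3, -0.5, -0.0]
width: 0.0259
```

```bash
python3 bay.py; python3 - <<'E'
from h import *
b=grab('wrist'); cv2.imwrite('pics/19.png',b['image'])
th=np.radians(95.7);o=np.array([.5823,.4315]); p=o-np.array([np.cos(th),np.sin(th)])*(.173+.225); print(p); go(p[0],p[1],.15,95.7)
E
```

```text
t 62.65 p [0.6468 0.2028 0.2284] x [ 0.001 -0.002 -1.   ] z [-0.099  0.995 -0.002] F [-0.3 -0.5 -0. ] w 0.0259 q [ 0.2   0.43  1.27 -0.    1.44 -1.47]
TCP u -0.234 v -0.0415
blue 1007 [[-0.1803, -0.0114, 0.0285], [-0.1737, 0.0414, 0.0313], [-0.1655, 0.0901, 0.0333]]
blue 1006 [[-0.1416, -0.0129, 0.0281], [-0.1345, 0.0399, 0.0314], [-0.1281, 0.0882, 0.0332]]
red 1030 [[-0.2372, -0.0067, 0.0289], [-0.2309, 0.0473, 0.0315], [-0.2238, 0.0962, 0.0335]]
red 1047 [[-0.1983, -0.007, 0.0285], [-0.192, 0.0465, 0.0314], [-0.1856, 0.0954, 0.0335]]
[(np.float64(-0.3705), np.float64(0.067)), (np.float64(-0.3615), np.float64(0.083)), (np.float64(-0.3585), np.float64(0.084)), (np.float64(-0.3555), np.float64(0.084)), (np.float64(-0.3525), np.float64(0.077)), (np.float64(-0.3495), np.float64(0.061)), (np.float64(-0.3465), np.float64(0.042)), (np.float64(-0.3435), np.float64(0.019)), (np.float64(-0.3405), np.float64(0.019))]
[0.62182926 0.03546788]
t 62.75 p [0.6479 0.1999 0.2287] x [ 0.003 -0.004 -1.   ] z [-0.095  0.995 -0.004] F [1.  0.6 0.3] w 0.0259 q [ 0.2   0.43  1.27 -0.    1.44 -1.47]
psi 95.47 D [-0.0261 -0.1644 -0.0787] dp units now [ 0.661  0.349 -1.34 ] len 0.184
ang units [-0.003 -0.003  0.002] dp units after turn [ 0.656  0.352 -1.342]
```

View pics/19.png

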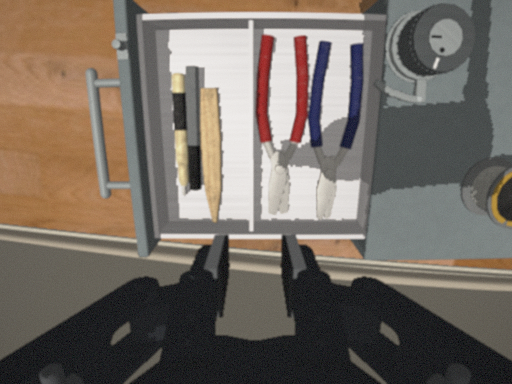

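All five tools lie flat: cutter (180,130), marker (193,125) and lathekin (210,150) in front; red (285,130) and blue (335,130) pliers in the rear bay. Now the handle.

>>> {"fn": "arm_command", "kwargs": {
  "series": [
    {"dp": [0,0.088,-0.335],"angular": [0,0,0],"gripper": 26},
    {"dp": [0,0.088,-0.335],"angular": [0,0,0],"gripper": 26},
    {"dp": [0,0.088,-0.335],"angular": [0,0,0],"gripper": 26},
    {"dp": [0,0.088,-0.335],"angular": [0,0,0],"gripper": 26},
    {"dp": [0.4,0,0],"angular": [0,0,0],"gripper": 26},
    {"dp": [0.4,0,0],"angular": [0,0,0],"gripper": 26},
    {"dp": [0,0,0],"angular": [0,0,0],"gripper": 26},
    {"dp": [0,0,0],"angular": [0,0,0],"gripper": 26}
  ]
}}

```text
clock: 63.75
position: [0.6191, 0.0346, 0.1312]
ee_rot: [-0.477, 0.524, -0.475, -0.522]
contact_force: [0.5, 0.6, -0.5]
width: 0.026
```

```bash
python3 - <<'E'
from h import *
b=grab('wrist'); pc=cloud(b)
m=(pc[...,2]>.064)&(pc[...,2]<.074)&(abs(pc[...,0]-.622)<.045)&(abs(pc[...,1]-.0355)<.02)
q=pc[m]; print(len(q),np.median(q,0),np.percentile(q[:,1],[5,95]))
go(.622,.0355,.046,95.7)
E
```

```text
1852 [0.61891274 0.03468451 0.06820296] [0.02823148 0.04155711]
t 63.8 p [0.6188 0.0346 0.1311] x [ 0.003  0.    -1.   ] z [-0.095  0.996  0.   ] F [-0.8 -0.4 -0.2] w 0.0257 q [-0.06  0.41  1.56  0.    1.17 -1.72]
psi 95.44 D [ 0.0032  0.0009 -0.0851] dp units now [ 0.709 -0.025  0.005] len 0.085
ang units [-0.003  0.     0.002] dp units after turn [ 0.709 -0.027  0.005]
```

>>> {"fn": "arm_command", "kwargs": {
  "series": [
    {"dp": [0.25,0,0],"angular": [0,0,0],"gripper": 26},
    {"dp": [0.25,0,0],"angular": [0,0,0],"gripper": 26},
    {"dp": [0.21,0,0],"angular": [0,0,0],"gripper": 26},
    {"dp": [0,0,0],"angular": [0,0,0],"gripper": 26},
    {"dp": [0,0,0],"angular": [0,0,0],"gripper": 5},
    {"dp": [0,0,0],"angular": [0,0,0],"gripper": 5},
    {"dp": [0,0,0],"angular": [0,0,0],"gripper": 5},
    {"dp": [0,0,0],"angular": [0,0,0],"gripper": 5}
  ],
  "grip_force": 50
}}

```text
clock: 64.8
position: [0.628, 0.0366, 0.0555]
ee_rot: [-0.481, 0.53, -0.469, -0.517]
contact_force: [0.0, 0.5, -5.8]
width: 0.0087
```

>>> {"fn": "arm_command", "kwargs": {
  "series": [
    {"dp": [0,0,0.12],"angular": [0,0,0],"gripper": 5},
    {"dp": [0,0,0.2],"angular": [0,0,0],"gripper": 5},
    {"dp": [0,0,0.22],"angular": [0,0,0],"gripper": 5},
    {"dp": [0,0,0.22],"angular": [0,0,0],"gripper": 5},
    {"dp": [0,0,0.22],"angular": [0,0,0],"gripper": 5},
    {"dp": [0,0,0.22],"angular": [0,0,0],"gripper": 5},
    {"dp": [0,0,0.22],"angular": [0,0,0],"gripper": 5},
    {"dp": [0,0,0.15],"angular": [0,0,0],"gripper": 5}
  ]
}}

```text
clock: 65.8
position: [0.6102, 0.2223, 0.0555]
ee_rot: [-0.478, 0.534, -0.472, -0.514]
contact_force: [1.7, -2.9, -4.8]
width: 0.0088
```

```bash
python3 -c "
from h import *
go(.6,.2586,.046,95.7)"
```

```text
t 65.8 p [0.6102 0.2223 0.0555] x [ 0.026 -0.013 -1.   ] z [-0.097  0.995 -0.015] F [ 1.7 -2.9 -4.8] w 0.0088 q [ 0.25  0.51  1.6  -0.02  1.01 -1.4 ]
psi 95.58 D [-0.0102  0.0363 -0.0095] dp units now [0.073 0.057 0.31 ] len 0.039
ang units [-0.001 -0.01   0.016] dp units after turn [0.079 0.054 0.309]
```

>>> {"fn": "arm_command", "kwargs": {
  "series": [
    {"dp": [0,0,0.1],"angular": [0,0,0],"gripper": 5},
    {"dp": [0,0,0.08],"angular": [0,0,0],"gripper": 5},
    {"dp": [0,0,0.06],"angular": [0,0,0],"gripper": 5},
    {"dp": [0,0,0.06],"angular": [0,0,0],"gripper": 5},
    {"dp": [0,0,0.06],"angular": [0,0,0],"gripper": 5},
    {"dp": [0,0,0.06],"angular": [0,0,0],"gripper": 5},
    {"dp": [0,0,0.06],"angular": [0,0,0],"gripper": 5},
    {"dp": [0,0,0.05],"angular": [0,0,0],"gripper": 5}
  ]
}}

```text
clock: 66.8
position: [0.6065, 0.2603, 0.0555]
ee_rot: [-0.462, 0.548, -0.483, -0.504]
contact_force: [2.6, -14.8, -1.3]
width: 0.0091
```

```bash
python3 -c "
from h import *
go(.6,.2586,.046,95.7)"
```

```text
t 66.8 p [0.6065 0.2603 0.0555] x [ 0.027 -0.063 -0.998] z [-0.106  0.992 -0.066] F [  2.6 -14.8  -1.3] w 0.0091 q [ 0.34  0.53  1.55 -0.08  1.05 -1.3 ]
psi 96.07 D [-0.0065 -0.0017 -0.0095] dp units now [ 0.078  0.057 -0.003] len 0.012
ang units [ 0.005 -0.042  0.013] dp units after turn [ 0.079  0.055 -0.009]
```

The drawer is against its stop (15 N reaction). Releasing and going to the collar.

>>> {"fn": "arm_command", "kwargs": {
  "series": [
    {"dp": [0,0,0],"angular": [0,0,0],"gripper": 26},
    {"dp": [0,0,0],"angular": [0,0,0],"gripper": 26},
    {"dp": [-0.2,0,0],"angular": [0,-0.042,0.013],"gripper": 26},
    {"dp": [-0.45,0,0],"angular": [0,0,0],"gripper": 26},
    {"dp": [-0.45,0,0],"angular": [0,0,0],"gripper": 26},
    {"dp": [0,0.24,0.22],"angular": [0,0,0],"gripper": 85},
    {"dp": [0,0.24,0.22],"angular": [0,0,0],"gripper": 85},
    {"dp": [0,0.24,0.22],"angular": [0,0,0],"gripper": 85}
  ]
}}

```text
clock: 67.8
position: [0.5135, 0.3386, 0.1977]
ee_rot: [0.48, -0.523, 0.467, 0.527]
contact_force: [0.4, 0.3, -0.5]
width: 0.0789
```

>>> {"fn": "arm_command", "kwargs": {
  "series": [
    {"dp": [0,0,0],"angular": [0,0,0],"gripper": 85},
    {"dp": [0,0,0],"angular": [0,0,0],"gripper": 85},
    {"dp": [0,0,0],"angular": [0,0,0],"gripper": 85},
    {"dp": [0,0,0],"angular": [0,0,0],"gripper": 85},
    {"dp": [0,0,0],"angular": [0,0,0],"gripper": 85},
    {"dp": [0,0,0],"angular": [0,0,0],"gripper": 85},
    {"dp": [0,0,0],"angular": [0,0,0],"gripper": 85},
    {"dp": [0,0,0],"angular": [0,0,0],"gripper": 85}
  ]
}}

```text
clock: 68.8
position: [0.5137, 0.3404, 0.199]
ee_rot: [0.481, -0.523, 0.466, 0.527]
contact_force: [-0.1, 0.4, 0.1]
width: 0.0854
```

```bash
python3 - <<'E'
from h import *
o=np.array([.5823,.4315]);th=np.radians(95.7);X=np.array([np.cos(th),np.sin(th)]);Y=np.array([-X[1],X[0]])
b=grab('wrist'); pc=cloud(b); d=pc[...,:2]-o; u=d@X; v=d@Y
m=(v>-.04)&(v<.05)
print([((lo+.001).round(4),np.median(pc[m&(u>=lo)&(u<lo+.002)][:,2]).round(3)) for lo in np.arange(-.184,-.118,.002) if (m&(u>=lo)&(u<lo+.002)).sum()>3])
go(.512,.329,.105,95.7); cv2.imwrite('pics/20.png',b['image'])
E
```

```text
[(np.float64(-0.183), np.float64(-0.0)), (np.float64(-0.181), np.float64(-0.0)), (np.float64(-0.179), np.float64(-0.0)), (np.float64(-0.177), np.float64(0.0)), (np.float64(-0.175), np.float64(0.0)), (np.float64(-0.173), np.float64(0.001)), (np.float64(-0.171), np.float64(0.068)), (np.float64(-0.169), np.float64(0.066)), (np.float64(-0.167), np.float64(0.0)), (np.float64(-0.165), np.float64(-0.001)), (np.float64(-0.163), np.float64(-0.0)), (np.float64(-0.161), np.float64(-0.0)), (np.float64(-0.159), np.float64(-0.0)), (np.float64(-0.157), np.float64(-0.0)), (np.float64(-0.155), np.float64(-0.0)), (np.float64(-0.153), np.float64(0.034)), (np.float64(-0.151), np.float64(0.066)), (np.float64(-0.149), np.float64(0.067)), (np.float64(-0.147), np.float64(0.067)), (np.float64(-0.145), np.float64(0.066)), (np.float64(-0.143), np.float64(0.066)), (np.float64(-0.139), np.float64(0.082)), (np.float64(-0.137), np.float64(0.083)), (np.float64(-0.135), np.float64(0.084)), (np.float64(-0.133), np.float64(0.084)), (np.float64(-0.131), np.float64(0.084)), (np.float64(-0.129), np.float64(0.084)), (np.float64(-0.127), np.float64(0.083)), (np.float64(-0.125), np.float64(0.085)), (np.float64(-0.123), np.float64(0.086)), (np.float64(-0.121), np.float64(0.086)), (np.float64(-0.119), np.float64(0.086))]
t 68.85 p [0.5137 0.3404 0.199 ] x [ 0.01   0.021 -1.   ] z [-0.103  0.994  0.02 ] F [ 0.3 -0.2  0.9] w 0.0846 q [ 0.46  0.35  1.48  0.01  1.29 -1.21]
psi 95.92 D [-0.0017 -0.0114 -0.094 ] dp units now [ 0.781  0.033 -0.108] len 0.095
ang units [0.002 0.013 0.008] dp units after turn [ 0.783  0.023 -0.093]
```

View pics/20.png

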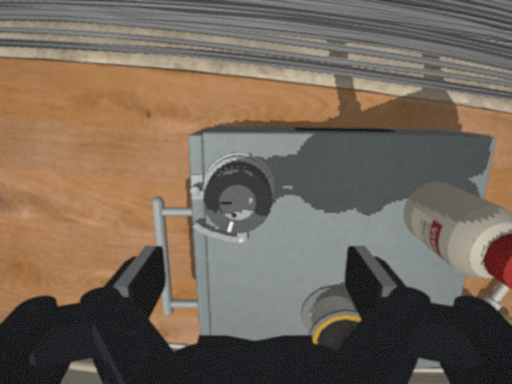

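Drawer home: panel face at u ≈ -0.139, handle bar at -0.171. Descend on the collar and turn it clockwise.

>>> {"fn": "arm_command", "kwargs": {
  "series": [
    {"dp": [0,0.025,-0.095],"angular": [0,0.013,0.008],"gripper": 85},
    {"dp": [0.3,0,0],"angular": [0,0,0],"gripper": 85},
    {"dp": [0.3,0,0],"angular": [0,0,0],"gripper": 85},
    {"dp": [0.1,0,0],"angular": [0,0,0],"gripper": 85},
    {"dp": [0,0,0],"angular": [0,0,0],"gripper": 85},
    {"dp": [0,0,0],"angular": [0,0,0],"gripper": 85},
    {"dp": [0,0,0],"angular": [0,0,0],"gripper": 85},
    {"dp": [0,0,0],"angular": [0,0,0],"gripper": 85}
  ]
}}

```text
clock: 69.85
position: [0.5149, 0.3276, 0.1179]
ee_rot: [-0.475, 0.527, -0.472, -0.523]
contact_force: [-0.1, 0.5, 0.6]
width: 0.085
```

```bash
python3 -c "
from h import *
go(.512,.329,.106,95.7)"
```

```text
t 69.85 p [0.5149 0.3276 0.1179] x [ 0.007 -0.001 -1.   ] z [-0.104  0.995 -0.002] F [-0.1  0.5  0.6] w 0.085 q [ 0.46  0.41  1.6  -0.    1.13 -1.22]
psi 95.94 D [-0.0029  0.0014 -0.0119] dp units now [0.099 0.023 0.014] len 0.012
ang units [ 0.003 -0.001  0.004] dp units after turn [0.099 0.023 0.014]
```

>>> {"fn": "arm_command", "kwargs": {
  "series": [
    {"dp": [0.09,0.023,0.014],"angular": [0,0,0.004],"gripper": 85},
    {"dp": [0,0,0],"angular": [0,0,0],"gripper": 85},
    {"dp": [0,0,0],"angular": [0,0,0],"gripper": 44},
    {"dp": [0,0,0],"angular": [0,0,0],"gripper": 44},
    {"dp": [0,0,0],"angular": [0,0,0],"gripper": 44},
    {"dp": [0,0,0],"angular": [0,0,0],"gripper": 44},
    {"dp": [0,0,0],"angular": [0,0,0],"gripper": 44},
    {"dp": [0,0,0],"angular": [0,0,0],"gripper": 44}
  ],
  "grip_force": 50
}}

```text
clock: 70.85
position: [0.5119, 0.3288, 0.1072]
ee_rot: [-0.473, 0.526, -0.474, -0.525]
contact_force: [0.1, -0.6, 0.8]
width: 0.0479
```

>>> {"fn": "arm_command", "kwargs": {
  "series": [
    {"dp": [0,0,0],"angular": [0.1,0,0],"gripper": 44},
    {"dp": [0,0,0],"angular": [0.115,0,0],"gripper": 44},
    {"dp": [0,0,0],"angular": [0.115,0,0],"gripper": 44},
    {"dp": [0,0,0],"angular": [0.115,0,0],"gripper": 44},
    {"dp": [0,0,0],"angular": [0.115,0,0],"gripper": 44},
    {"dp": [0,0,0],"angular": [0.115,0,0],"gripper": 44},
    {"dp": [0,0,0],"angular": [0.115,0,0],"gripper": 44},
    {"dp": [0,0,0],"angular": [0.05,0,0],"gripper": 44}
  ]
}}

```text
clock: 71.85
position: [0.5118, 0.3273, 0.1072]
ee_rot: [0.698, -0.115, 0.698, 0.11]
contact_force: [-0.7, -1.7, 0.8]
width: 0.0479
```

```bash
python3 -c "
from h import *
go(.512,.329,.106,21);print(get_state()['moment'])"
```

```text
t 71.85 p [0.5118 0.3273 0.1072] x [ 0.001 -0.007 -1.   ] z [ 0.949  0.314 -0.001] F [-0.7 -1.7  0.8] w 0.0479 q [ 0.46  0.42  1.62 -0.01  1.11  0.14]
psi 18.32 D [ 0.0002  0.0017 -0.0012] dp units now [0.01  0.013 0.006] len 0.002
ang units [-0.03  -0.001  0.004] dp units after turn [0.01  0.012 0.006]
[-0.84024163 -0.06183544  2.07412744]
```

A moment of 2.1 N m shows the collar is on its stop. Release, rise clear and check.

>>> {"fn": "arm_command", "kwargs": {
  "series": [
    {"dp": [0,0,0],"angular": [0,0,0],"gripper": 44},
    {"dp": [0,0,0],"angular": [0,0,0],"gripper": 85},
    {"dp": [0,0,0],"angular": [0,0,0],"gripper": 85},
    {"dp": [0,0,0],"angular": [0,0,0],"gripper": 85},
    {"dp": [-0.2,0,0],"angular": [0,0,0],"gripper": 85},
    {"dp": [-0.4,0,0],"angular": [0,0,0],"gripper": 85},
    {"dp": [-0.4,0,0],"angular": [0,0,0],"gripper": 85},
    {"dp": [-0.3,0,0],"angular": [0,0,0],"gripper": 85}
  ]
}}

```text
clock: 72.85
position: [0.5098, 0.3289, 0.2631]
ee_rot: [0.695, -0.115, 0.701, 0.111]
contact_force: [-0.5, -0.4, -0.8]
width: 0.0847
```

>>> {"fn": "arm_command", "kwargs": {
  "series": [
    {"dp": [0,0,0],"angular": [0,0,0],"gripper": 85},
    {"dp": [0,0,0],"angular": [0,0,0],"gripper": 85},
    {"dp": [0,0,0],"angular": [0,0,0],"gripper": 85},
    {"dp": [0,0,0],"angular": [0,0,0],"gripper": 85},
    {"dp": [0,0,0],"angular": [0,0,0],"gripper": 85},
    {"dp": [0,0,0],"angular": [0,0,0],"gripper": 85},
    {"dp": [0,0,0],"angular": [0,0,0],"gripper": 85},
    {"dp": [0,0,0],"angular": [0,0,0],"gripper": 85}
  ]
}}

```text
clock: 73.85
position: [0.5091, 0.3291, 0.2615]
ee_rot: [0.694, -0.115, 0.702, 0.111]
contact_force: [-0.1, -1.0, -0.6]
width: 0.085
```

```bash
python3 - <<'E'
from h import *
st(); b=grab('wrist'); t=grab('top')
cv2.imwrite('pics/21.png',cv2.resize(np.hstack([b['image'],t['image'][:,80:430]]),(800,356)))
E
```

```text
t 73.85 p [0.5091 0.3291 0.2615] x [-0.01  -0.007 -1.   ] z [ 0.949  0.315 -0.011] F [-0.1 -1.  -0.6] w 0.085 q [ 0.46  0.32  1.37 -0.    1.46  0.14]
```

Picture limit reached, so I'll check the hook and drawer from depth, without viewing, and compare the collar with the initial locked picture.

```bash
python3 - <<'E'
from h import *
o=np.array([.5823,.4315]);th=np.radians(95.7);X=np.array([np.cos(th),np.sin(th)]);Y=np.array([-X[1],X[0]])
b=grab('wrist'); pc=cloud(b); d=pc[...,:2]-o; u=d@X; v=d@Y
du,dv=u+.096,v-.08; r=np.hypot(du,dv)
m=(r>.030)&(r<.054)&(pc[...,2]>.0905)&(pc[...,2]<.0965)
a=np.degrees(np.arctan2(dv,du))%360; print('hook pts',m.sum(),np.percentile(a[m],[5,50,95]).round(1))
k=(abs(v)<.05)&(pc[...,2]>.078)&(pc[...,2]<.0875)&(u<-.12); print('panel face u',np.percentile(u[k],1).round(4))
k=(abs(v)<.05)&(pc[...,2]>.066)&(pc[...,2]<.073)&(u<-.16); print('bar u',np.median(u[k]).round(4))
# collar top marks: unwrap brightness, initial locked (pic 4) vs now
def prof(img,c,s):
    g=cv2.cvtColor(img,cv2.COLOR_BGR2GRAY); p=cv2.warpPolar(g,(40,360),c,20*s,0); return p[:,8:34].astype(float).mean(1)
old=cv2.imread('pics/4.png'); opn=cv2.imread('pics/20.png')
mm=((pc[...,2]>.122)&(pc[...,2]<.132)&(np.hypot(du,dv)<.035)).astype(np.uint8); M=cv2.moments(mm); c=(M['m10']/M['m00'],M['m01']/M['m00']); print(c,mm.sum())
f=lambda x:x-cv2.GaussianBlur(x.reshape(-1,1),(0,0),40).ravel()
A=f(prof(old,(256.7,184.7),1.)); B=f(prof(b['image'],c,np.sqrt(mm.sum()/2456)))
cc=np.fft.ifft(np.fft.fft(B)*np.conj(np.fft.fft(A))).real; print('mark shift deg (tool yaw differs ~2)',(np.argmax(cc)+180)%360-180,cc.max()/np.linalg.norm(A)/np.linalg.norm(B))
t=grab('top'); p=cloud(t)
for n,x,y,zl in (('dish',.446,-.097,.01),('flux',.509,.492,.15)):
    k=(np.hypot(p[...,0]-x,p[...,1]-y)<.06)&(p[...,2]>zl)&(p[...,2]<.2); print(n,np.median(p[k],0).round(3),k.sum())
E
```

```text
hook pts 334 [147.2 178.2 203.9]
panel face u -0.1379
bar u -0.1721
(258.3339399454049, 185.89990900818927) 2198
mark shift deg (tool yaw differs ~2) -2 0.9868147347492923
dish [ 0.442 -0.098  0.013] 62
flux [0.505 0.503 0.179] 133
```

The collar mark is back at its initial locked angle (correlation 0.99), the hook points at the stud, and the drawer is home. Handing in.

```bash
python3 -c "
from rig import sign_off; print(sign_off())"
```

```text
the job is handed in; nothing more can be done
None
```

The job is done and handed in at about 74 s of the 210 s. I opened the collar and drew the drawer out. The cutter, marker and lathekin went in the front bay, the blue and red pliers in the rear bay. Then I slid the drawer home and locked the collar.

**Last checks:**
- **Tools:** the last picture before closing showed all five lying flat in their bays. No tool was seen to shift or slip after that, but I had no view inside once the drawer was shut.
- **Drawer:** home. The panel face measured 137.9 mm before the box's origin, against 138 mm given, and the bar 172 mm against 173 mm. It was pushed home at well under the 0.6 m/s limit by my commands and met its stop with about 15 N.
- **Collar:** on its clockwise stop (2.1 N m) and back at its starting locked angle within about 2°, which is roughly the difference in camera yaw. Its hook lies over the stud.
- **Left alone:** the dish read within 4 mm of its first position. The flux bottle's depth median moved about 11 mm, but I measured a different part of it that time, partly hidden by the arm, so this is no proof of movement, and the robot never touched it. I did not re-measure the solder reel at the end.
- **Robot:** clear of everything with the gripper open.

**What did not go as planned:**
- The blue pliers first came down short of the rear wall, so I nudged them back with closed fingers. The first nudge passed over them; the second worked.
- The final picture could not be viewed because the 16-picture limit was reached, so the final checks rest on depth and image measurements alone.

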